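Fit the roof on the model house and weigh it down

TASK

The small plywood roof on the gluing board has wet glue on it, so never touch it with the gripper: slide the flat lifter under it between the two battens, carry it over and set it centred and square on the side walls of the open-topped model house, then draw the lifter out. Lay the lifter back flat on its cork mat and let go, then stand the steel weight upright on the middle of the roof to hold it down while the glue sets. Set things down without dropping them, and leave the wooden blocks and the glue bottle where they are.

Things in the scene. Friction and masses are not known exactly. Their poses are not given: they have to be found in the camera images.
- roof_mid (a point): Roof of a model house: plywood plate 120 (x) by 136 (y) mm, 4 mm thick, with a low rim 4 mm wide and 6 mm high all round its top; about 90 g. The point is the centre of its upper face inside the rim, 4 mm above its flat underside; z up. It starts lying on the gluing board's two battens, its x axis roughly along the battens.
- board_top (a point): Fixed gluing board, 130 x 150 mm, 8 mm thick, with two battens along its x axis that carry the roof: each 12 mm wide, 12 mm high, 120 mm long, centred 55 mm either side, so the tunnel between them under the roof is 98 mm wide and 12 mm high, open at both ends. The point is midway between the battens at the height of their tops, 20 mm above the worktop.
- shell_top (a point): Fixed open-topped plywood house: two side walls along its x axis, 8 mm thick, 112 mm long, 100 mm apart inside, tops 70 mm above the worktop. The -x side is fully open; at +x only a low wall, top 40 mm up. Card base 150 x 160 mm, 6 mm thick. The point is the centre of the open top at wall-top height. Seated, the roof's x lies along this x, either way round, overhanging 10 mm each side, 4 mm each end.
- lifter_grip (a point): Flat lifter (like a trowel), 220 g. The point is the centre of its wooden bar handle: 80 mm long (x), 22 mm wide (y), 30 mm high, standing over the rear of the blade on two short posts, 55 mm above the blade's underside. x axis points to the blade's free end, z up.
- lifter_blade (a point): The same lifter's steel blade: 190 mm long (x) by 70 mm wide (y), 3 mm thick. The point is the centre of the blade's upper face, 55 mm ahead of and 52 mm below the handle's centre; the free end is 95 mm ahead of it in +x (150 mm ahead of the handle's centre). The handle covers the blade's rear 80 mm; the front 110 mm is bare.
- mat_mid (a point): Fixed cork mat, 250 (x) by 130 (y) mm, 3 mm thick, on which the lifter lies at the start and must lie at the end. The point is the centre of its upper face.
- weight_mid (a point): Steel weight: upright plain block 32 (x) by 54 (y) mm and 46 mm high, about 0.6 kg. The point is its centre, 23 mm above its underside; z up.
- block_house: Bystander: pale timber model house with a pitched top, 55 (x) by 45 (y) mm, about 61 mm high. Origin at the centre of its underside.
- block_tower: Bystander: pale timber block 45 by 45 mm, 120 mm high. Origin at the centre of its underside.
- glue_bottle: Bystander: white round bottle, 48 mm across, 110 mm high. Origin at the centre of its underside.
There are look-alikes about, which are no part of the job. What is shaped like the part that bears weight_mid but green or yellow is not meant.

How it is judged:
By the outcome, as a careful person would: the job done as asked, in the order asked, and still so for the second after the job is handed in, with the robot touching nothing.
It also fails if it takes over 72 s, if anything falls off the work surface, if the arm or the gripper's body presses on something with over 40 N, if the wrist force passes 120 N, or if a joint passes its speed limit or range.

ROBOT

A 6-joint arm with a two-finger parallel gripper is mounted at the origin on the work surface. World frame = base frame: x ahead of the robot, y to its left, z up, the work surface at z = 0. Lengths are in mm, angles in rad, forces in N, time in s.
With the tool pointing down it reaches from about 350 to 775 mm from the base axis. Payload 7.3 kg.
Tool frame: the origin (TCP) lies at the very end of the fingers, on their centre line; the grasp point (between the pads) lies 19 mm behind it; x points along the fingers, y is the direction in which the jaws open and shut, and the axes are right-handed (so a half turn about x gives the same grasp; the last joint's range is limited). The gripper opens to 92 mm and grips with 3 to 60 N. Pads are 19 mm wide; open, the fingers measure 130 mm over their backs; the gripper's body (75 mm by 190 mm) begins 47 mm behind the grasp point.
Start: joints at [-1.483, 0.342, 1.524, -0, 1.275, -0.146], TCP at [121.651, -510.731, 226.741] pointing down, gripper open.
Joint ranges: [-2.53, 2.53], [-0.77, 2.02], [0.04, 2.7], [-1, 4.14], [0.28, 2.66], [-3.11, 3.11]. Speed limits (rad/s): [2.57, 2.57, 3.14, 3.14, 3.14, 3.14].

INTERFACE

Orientations are given as [roll, pitch, yaw] about the fixed x, y, z axes, in that order (R = Rz(yaw) Ry(pitch) Rx(roll)).
In Python, from plant import sensors, capture, bot gives the robot as it stands.
- The arm moves only by the shell command python3 -m crank 'ROWS' [OPENING]. ROWS is JSON, a list of rows, each an object of numbers: "dx", "dy", "dz": the shift along the tool's x, y, z in cm; "spin": the turn about the tool's x in rad. A call has 1 to 20 rows; each row is the pose to reach, as a shift and turn from the pose commanded when the call began, along the tool's axes at that moment; what a row does not reach only later rows make up. A row lasts 1/12 s, in which the tool goes at most 41.7 mm and 7.16 degrees, less where a joint would pass 70% of its speed; a pose out of reach is approached as far as the arm can. A call with a gripper value outside its range is refused whole. OPENING is the opening in per cent of the stroke, from 0 (shut) to 100 (fully open), set as the call begins (- or left out, the last holds). The fingers move at their own pace and stop on an object; the grip force is fixed at half the most. Time passes only in rows, so rows that repeat a pose let the fingers close. It gives the time, the measured TCP pose, the force and the opening at its end, in the units of the state.
- sensors.get_obs(): the state, without advancing time (a new reading comes with each control period).
- capture(name): name is "scene" or "top" or "wrist"; returns a dict with "frame" (384x512x3 uint8, blue, green, red), "vfov" (degrees; the focal length in pixels is half the picture's height over the tangent of half this angle, whatever the lens; pixels are square), "cx", "cy" (the principal point, pixels), "view" (4x4, takes a point from world to camera coordinates); the wrist camera has in their place "mount" (4x4, takes a point from camera to tool coordinates, whose origin is the TCP and whose axes are the tool frame's). Camera axes: x right, y down, z forward; pixel columns grow to the right and rows downward; lengths in mm; the calibration is good to about 2 mm. The wrist camera is an equidistant fisheye: a pixel r from the principal point sees the ray r / f radians off the axis. A picture is of the moment at which its call begins: read the wrist's pose just before it. There is no depth.
- bot.close_job(): hands the job in, once; it reports no verdict.
The state is a dict: "time": time; "joint_positions": joint angles; "dq": joint speeds; "tau": joint torques, N m; "tool_pos": TCP position; "tcp_rot": TCP orientation; "contact_force": force on the tool from outside, world axes, zero at the start; "moment": the same for the moment, N m; "grip_width": finger opening in mm.
Only numpy, scipy, OpenCV 4.12 (cv2) and the standard library are available. Lean on these libraries where they do the work, as an engineer would, in place of code of your own. Each camera call takes 0.05 s, during which the arm holds its last target.

## Working session

There is one attempt and no reset: what is moved stays moved. The work goes in short steps, Python scripts to look and compute and a shell command to move; the robot and the scene stay as the last step left them, time stands still between calls to the robot, and variables do not carry over. Pictures are saved under pics/ and viewed, and the job is handed in when it is done.

```bash
ls; mkdir -p pics; python3 - <<'E'
from plant import sensors, capture, bot
import cv2
o=sensors.get_obs();print(o)
for n in("scene","top","wrist"):
    c=capture(n);cv2.imwrite(f"pics/a_{n}.png",c["frame"])
    print(n,c["vfov"],c["cx"],c["cy"],c.get("view",c.get("mount")))
E
```

```text
pics
{'time': 0.0, 'joint_positions': array([-1.48300345e+00,  3.42730037e-01,  1.52502906e+00, -3.61646739e-05,
        1.27539732e+00, -1.46006716e-01]), 'dq': array([ 0.00060786, -0.00062215,  0.00113025, -0.00114096, -0.00093457,
       -0.00141617]), 'tau': array([-1.67695100e-03, -4.31242025e+01, -2.44223410e+01,  7.15413317e-02,
        5.57461591e-02, -1.24529652e-04]), 'tool_pos': array([ 121.60026647, -510.29742581,  226.03696779]), 'tcp_rot': array([-1.69469227,  1.56923218,  1.68071053]), 'contact_force': array([-0.45988656,  0.10010133, -0.59815883]), 'moment': array([-0.02621412,  0.02679352, -0.02139461]), 'grip_width': 91.62247254207598}
scene 55.21307948133745 257.4582824408653 193.56843884854186 [[-2.18831504e-01  9.75685883e-01  1.22404900e-02  1.32069465e+02]
 [ 5.08821327e-01  1.24806873e-01 -8.51777025e-01 -2.41472005e+02]
 [-8.32594517e-01 -1.80167425e-01 -5.23761462e-01  1.67328622e+03]
 [ 0.00000000e+00  0.00000000e+00  0.00000000e+00  1.00000000e+00]]
top 42.57593841851338 252.17828421350734 196.09803065964599 [[ 6.44599189e-03 -9.99902255e-01 -1.24068058e-02  3.06864872e+01]
 [-9.89472104e-01 -4.58391896e-03 -1.44651111e-01  6.11802692e+02]
 [ 1.44580101e-01  1.32086081e-02 -9.89404936e-01  1.26260550e+03]
 [ 0.00000000e+00  0.00000000e+00  0.00000000e+00  1.00000000e+00]]
wrist 65.70646984690485 257.1946294656564 191.84129473262897 [[-1.34515919e-03 -2.69404483e-01  9.63026176e-01 -1.56347827e+02]
 [ 9.99998999e-01  6.09797201e-05  1.41386194e-03 -5.69500580e-01]
 [-4.39625810e-04  9.63027113e-01  2.69404131e-01 -7.21689059e+01]
 [ 0.00000000e+00  0.00000000e+00  0.00000000e+00  1.00000000e+00]]
```

View pics/a_scene.png

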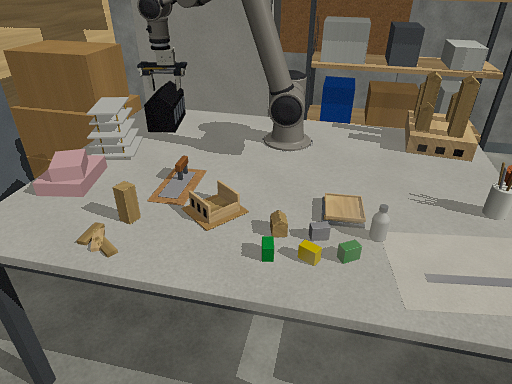

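View pics/a_top.png

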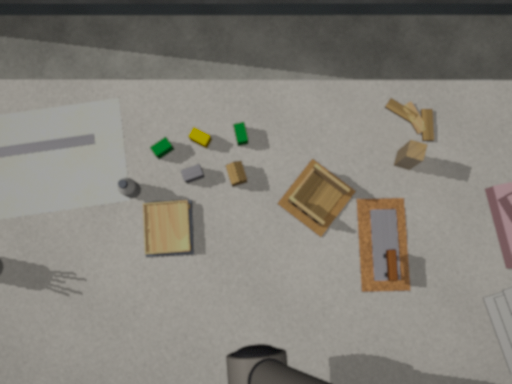

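View pics/a_wrist.png

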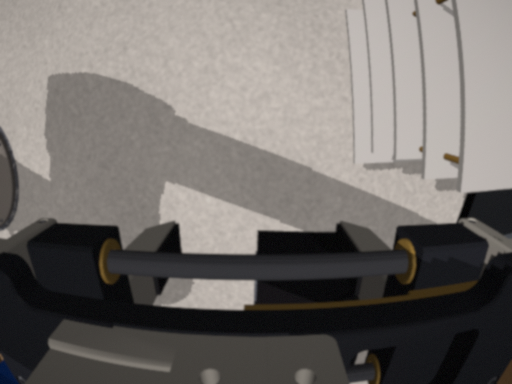

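The top picture shows the roof at (168,228), steel weight (193,173), house (317,197), and lifter on its mat (385,245). Next I'll zoom in on each.

```bash
python3 - <<'E'
import cv2
f=cv2.imread("pics/a_top.png")
for n,(x,y,w,h) in dict(L=(125,120,135,145),R=(270,145,150,155)).items():
    cv2.imwrite(f"pics/b_{n}.png",cv2.resize(f[y:y+h,x:x+w],None,fx=3.8,fy=3.8,interpolation=cv2.INTER_CUBIC))
f=cv2.imread("pics/a_scene.png")
cv2.imwrite("pics/b_S.png",cv2.resize(f[140:280,110:400],None,fx=2.7,fy=2.7,interpolation=cv2.INTER_CUBIC))
E
```

```text
(no output)
```

View pics/b_L.png

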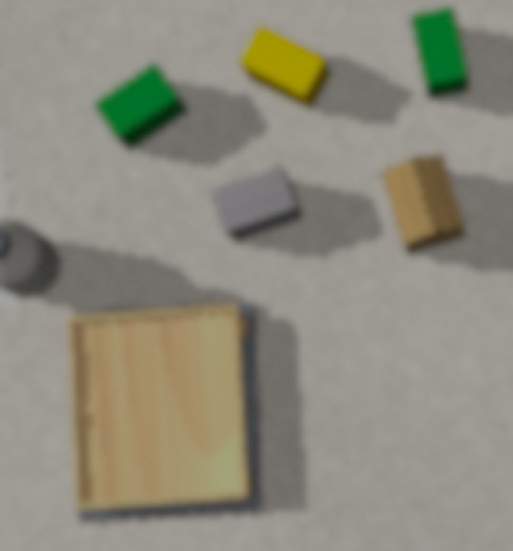

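View pics/b_R.png

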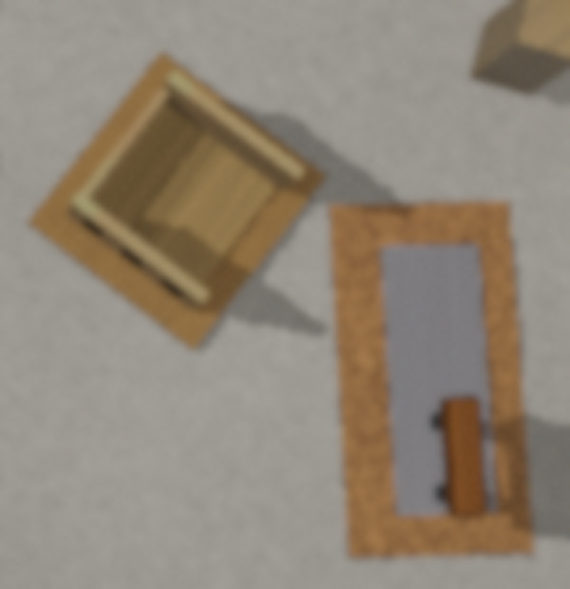

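View pics/b_S.png

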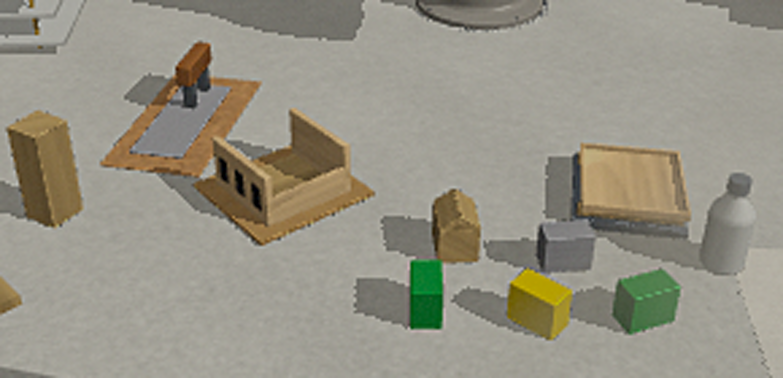

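```bash
cat > h.py <<'E'
import numpy as np, cv2
from scipy.optimize import least_squares
from scipy.spatial.transform import Rotation as Rn
def save(n,name):
    from plant import sensors,capture
    o=sensors.get_obs();c=capture(n)
    cv2.imwrite(f"pics/{name}.png",c["frame"])
    d=dict(vfov=c["vfov"],cx=c["cx"],cy=c["cy"],pos=o["tool_pos"],rot=o["tcp_rot"],k=n)
    d["M"]=c["mount"] if n=="wrist" else c["view"]
    np.save(f"pics/{name}.npy",d,allow_pickle=True); return o
def load(name): return np.load(f"pics/{name}.npy",allow_pickle=True).item()
def T(d):
    m=np.eye(4);m[:3,:3]=Rn.from_euler("xyz",d["rot"]).as_matrix();m[:3,3]=d["pos"];return m
def view(d): return np.linalg.inv(T(d)@d["M"]) if d["k"]=="wrist" else d["M"]
def proj(d,P):
    P=np.atleast_2d(P);V=view(d);c=P@V[:3,:3].T+V[:3,3];f=192/np.tan(np.radians(d["vfov"])/2)
    if d["k"]=="wrist":
        r=np.hypot(c[:,0],c[:,1]);th=np.arctan2(r,c[:,2]);s=f*th/np.maximum(r,1e-9)
    else: s=f/c[:,2]
    return np.c_[d["cx"]+c[:,0]*s,d["cy"]+c[:,1]*s]
def ray(d,uv):
    uv=np.atleast_2d(uv);V=np.linalg.inv(view(d));f=192/np.tan(np.radians(d["vfov"])/2)
    p=(uv-[d["cx"],d["cy"]])/f
    if d["k"]=="wrist":
        r=np.linalg.norm(p,axis=1);v=np.c_[p*(np.sin(r)/np.maximum(r,1e-9))[:,None],np.cos(r)]
    else: v=np.c_[p,np.ones(len(p))]
    return V[:3,3],v@V[:3,:3].T
def at(d,uv,z):
    o,v=ray(d,uv); z=np.broadcast_to(z,len(v)); return o+v*((z-o[2])/v[:,2])[:,None]
def fit(obs,x0,size=False):
    # obs: list of (d,uv,model pts) ; model z in world; pose x,y,yaw
    def w(p,m):
        c,s=np.cos(p[2]),np.sin(p[2]);m=np.atleast_2d(m)
        return np.c_[p[0]+c*m[:,0]-s*m[:,1],p[1]+s*m[:,0]+c*m[:,1],m[:,2]]
    r=lambda p:np.concatenate([(proj(d,w(p,m))-uv).ravel() for d,uv,m in obs])
    s=least_squares(r,x0,x_scale=[10,10,.1]);return s.x,s.fun.reshape(-1,2)
E
python3 - <<'E'
import shutil
from h import *
o=save("top","top0")
d=load("top0")
L=lambda *p:np.array(p)/3.8+[125,120]-.37
R=lambda *p:np.array(p)/3.8+[270,145]-.37
print("roof");q=at(d,L((70,314),(240,305),(250,498),(80,512)),30);print(q.round(1),np.linalg.norm(q-np.roll(q,1,0),axis=1))
print("weight");q=at(d,L((212,187),(282,170),(301,211),(233,240)),[46,46,46,0]);print(q.round(1))
print("house");q=at(d,R((30,220),(165,55),(328,180),(195,350)),6);print(q.round(1),np.linalg.norm(q-np.roll(q,1,0),axis=1),q.mean(0))
print("mat");q=at(d,R((330,206),(510,203),(533,550),(350,557)),3);print(q.round(1),np.linalg.norm(q-np.roll(q,1,0),axis=1),q.mean(0))
print("blade");q=at(d,R((382,246),(479,244),(497,513),(397,516)),6);print(q.round(1),np.linalg.norm(q-np.roll(q,1,0),axis=1),q.mean(0))
print("handle");q=at(d,R((445,398),(479,398),(485,515),(452,517)),73);print(q.round(1),np.linalg.norm(q-np.roll(q,1,0),axis=1),q.mean(0))
print(Rn.from_euler("xyz",o["tcp_rot"]).as_matrix().round(3))
E
```

```text
roof
[[595.7 327.3  30. ]
 [602.7 207.1  30. ]
 [467.1 196.7  30. ]
 [456.7 314.9  30. ]] [139.49369566 120.39158342 135.93468403 118.71611283]
weight
[[684.3 226.6  46. ]
 [696.7 177.5  46. ]
 [667.3 163.5  46. ]
 [654.4 217.7   0. ]]
house
[[ 599.9  -34.6    6. ]
 [ 721.2 -132.7    6. ]
 [ 629.9 -248.5    6. ]
 [ 507.5 -151.5    6. ]] [149.00704729 155.96322394 147.46656841 156.21114105] [ 614.60302258 -141.8001193     6.        ]
mat
[[ 611.5 -250.1    3. ]
 [ 614.2 -378.9    3. ]
 [ 369.5 -385.6    3. ]
 [ 363.8 -258.     3. ]] [247.83963168 128.89268929 244.88238477 127.73956179] [ 489.73262028 -318.15708845    3.        ]
blade
[[ 582.4 -285.8    6. ]
 [ 584.2 -354.9    6. ]
 [ 394.8 -360.7    6. ]
 [ 392.3 -290.9    6. ]] [190.13226866  69.09256106 189.39433399  69.80598349] [ 488.41946814 -323.06027971    6.        ]
handle
[[ 472.  -309.8   73. ]
 [ 472.1 -332.5   73. ]
 [ 394.9 -333.7   73. ]
 [ 393.4 -311.8   73. ]] [78.61719332 22.69948689 77.27928144 21.9267538 ] [ 433.1168613  -321.94530046   73.        ]
[[-0.     0.232 -0.973]
 [ 0.001 -0.973 -0.232]
 [-1.    -0.001 -0.   ]]
```

```bash
cat >> h.py <<'E'
def go(x,y,z,yawdeg):
    """target TCP and tool-y heading (deg) -> shift in cm, spin"""
    from plant import sensors
    o=sensors.get_obs();m=Rn.from_euler("xyz",o["tcp_rot"]).as_matrix()
    d=(np.array([x,y,z])-o["tool_pos"])@m/10
    a=np.degrees(np.arctan2(m[1,1],m[0,1]));s=-(yawdeg-a+180)%360-180
    s=((a-yawdeg+180)%360)-180
    print("t",round(o["time"],2),"pos",o["tool_pos"].round(1),"yaw",round(a,2),"F",o["contact_force"].round(1),"w",round(o["grip_width"],1))
    print("dx %.2f dy %.2f dz %.2f spin %.3f"%(*d,np.radians(s)))
E
python3 -m crank '[{"dx":0,"dy":-3,"dz":-5},{"dx":0,"dy":-5,"dz":-9},{"dx":0,"dy":-6,"dz":-13,"spin":0},{"dx":0,"dy":-7,"dz":-17,"spin":0.05},{"dx":0,"dy":-8,"dz":-21,"spin":0.1},{"dx":0.5,"dy":-9,"dz":-25,"spin":0.15},{"dx":1,"dy":-10,"dz":-29,"spin":0.2},{"dx":1.5,"dy":-10.8,"dz":-33,"spin":0.2},{"dx":2,"dy":-10.8,"dz":-35,"spin":0.2},{"dx":2.5,"dy":-10.8,"dz":-35.6,"spin":0.2},{"dx":2.5,"dy":-10.8,"dz":-35.6,"spin":0.2},{"dx":2.5,"dy":-10.8,"dz":-35.6,"spin":0.2}]' 100
python3 - <<'E'
from h import *
save("wrist","w1");go(443,-322,200,-88.2)
f=cv2.imread("pics/w1.png");cv2.imwrite("pics/w1b.png",cv2.resize(f,None,fx=1.55,fy=1.55,interpolation=cv2.INTER_CUBIC))
E
```

```text
t 0.25 pos [ 121.6 -510.6  226.4] yaw -76.61 F [-0.   0.4  0.2] w 91.7
dx 2.65 dy -10.90 dz -35.63 spin 0.202invalid input at $[0]: expected keys dx, dy, dz, spin
```

View pics/w1b.png

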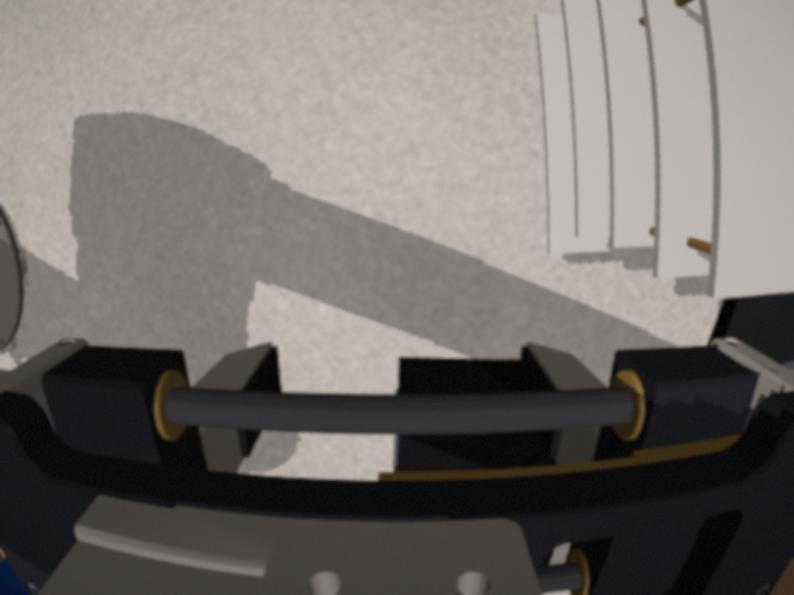

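```bash

python3 -m crank '[{"dx":0,"dy":-4,"dz":0,"spin":0},{"dx":0,"dy":-8,"dz":0,"spin":0},{"dx":0,"dy":-10,"dz":-3,"spin":0},{"dx":0,"dy":-10.9,"dz":-7,"spin":0.05},{"dx":0,"dy":-10.9,"dz":-11,"spin":0.1},{"dx":0,"dy":-10.9,"dz":-15,"spin":0.15},{"dx":0.5,"dy":-10.9,"dz":-19,"spin":0.2},{"dx":1,"dy":-10.9,"dz":-23,"spin":0.2},{"dx":1.5,"dy":-10.9,"dz":-27,"spin":0.2},{"dx":2,"dy":-10.9,"dz":-31,"spin":0.2},{"dx":2.5,"dy":-10.9,"dz":-34,"spin":0.2},{"dx":2.6,"dy":-10.9,"dz":-35.6,"spin":0.2},{"dx":2.6,"dy":-10.9,"dz":-35.6,"spin":0.2},{"dx":2.6,"dy":-10.9,"dz":-35.6,"spin":0.2}]' 100
python3 - <<'E'
from h import *
save("wrist","w1");go(443,-322,200,-88.2)
f=cv2.imread("pics/w1.png");cv2.imwrite("pics/w1b.png",cv2.resize(f,None,fx=1.55,fy=1.55,interpolation=cv2.INTER_CUBIC))
E
```

```text
time: 1.42
tool_pos: [442.8, -321.7, 200.2]
tcp_rot: [-0.47, 1.57, 2.707]
contact_force: [0.2, -0.9, 0.7]
grip_width: 91.5
t 1.47 pos [ 442.2 -322.1  200.5] yaw -88.03 F [ 0.3 -0.1  0.3] w 92.0
dx 0.05 dy -0.01 dz -0.08 spin 0.003
```

View pics/w1b.png

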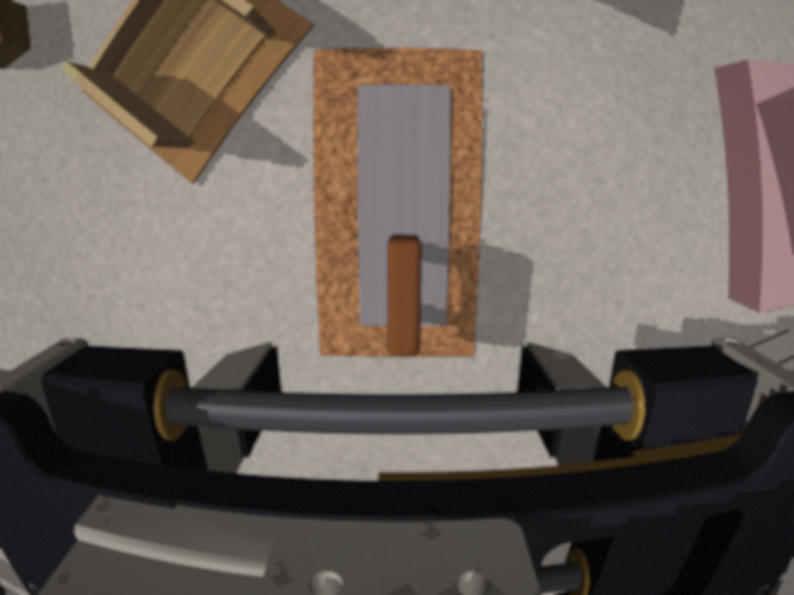

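```bash
python3 - <<'E'
from h import *
d=load("w1");S=lambda *p:(np.array(p)+.5)/1.55-.5
def pr(n,q): print(n,q.round(1).tolist(),np.linalg.norm(q-np.roll(q,1,0),axis=1).round(1),q.mean(0).round(1))
pr("blade",at(d,S((358,85),(451,86),(447,325),(359,324)),6))
pr("handle",at(d,S((388,238),(420,238),(419,354),(388,354)),73))
pr("mat",at(d,S((314,49),(484,50),(475,357),(321,355)),3))
E
```

```text
blade [[580.9, -285.9, 6.0], [582.9, -355.6, 6.0], [395.2, -362.1, 6.0], [393.5, -291.2, 6.0]] [187.4  69.7 187.8  71. ] [ 488.1 -323.7    6. ]
handle [[473.7, -313.6, 73.0], [474.4, -333.5, 73.0], [397.1, -336.6, 73.0], [396.4, -315.9, 73.0]] [77.3 19.8 77.4 20.6] [ 435.4 -324.9   73. ]
mat [[611.1, -250.5, 3.0], [615.0, -380.5, 3.0], [366.5, -388.2, 3.0], [363.7, -259.1, 3.0]] [247.6 130.1 248.6 129.2] [ 489.  -319.6    3. ]
```

```bash
python3 -c "
from h import *
go(445.5,-324.2,39,-88.2)"

```

```text
t 1.47 pos [ 442.2 -322.1  200.5] yaw -88.03 F [ 0.3 -0.1  0.3] w 92.0
dx 16.15 dy 0.22 dz -0.34 spin 0.003
```

```bash

python3 -m crank '[{"dx":3,"dy":0.2,"dz":-0.3,"spin":0.003},{"dx":6,"dy":0.2,"dz":-0.3,"spin":0.003},{"dx":9,"dy":0.2,"dz":-0.3,"spin":0.003},{"dx":12,"dy":0.2,"dz":-0.3,"spin":0.003},{"dx":14,"dy":0.2,"dz":-0.3,"spin":0.003},{"dx":15.3,"dy":0.2,"dz":-0.3,"spin":0.003},{"dx":16.1,"dy":0.2,"dz":-0.3,"spin":0.003},{"dx":16.1,"dy":0.2,"dz":-0.3,"spin":0.003},{"dx":16.1,"dy":0.2,"dz":-0.3,"spin":0.003}]'
python3 -m crank '[{"dx":0,"dy":0,"dz":0,"spin":0},{"dx":0,"dy":0,"dz":0,"spin":0},{"dx":0,"dy":0,"dz":0,"spin":0},{"dx":0,"dy":0,"dz":0,"spin":0},{"dx":0,"dy":0,"dz":0,"spin":0},{"dx":0,"dy":0,"dz":0,"spin":0},{"dx":0,"dy":0,"dz":0,"spin":0},{"dx":0,"dy":0,"dz":0,"spin":0},{"dx":0,"dy":0,"dz":0,"spin":0},{"dx":0,"dy":0,"dz":0,"spin":0}]' 0
python3 - <<'E'
from h import *
save("wrist","w2");go(445.5,-324.2,39,-88.2)
f=cv2.imread("pics/w2.png");cv2.imwrite("pics/w2b.png",cv2.resize(f,None,fx=1.55,fy=1.55,interpolation=cv2.INTER_CUBIC))
E
```

```text
time: 2.22
tool_pos: [445.4, -324.8, 40.4]
tcp_rot: [2.072, 1.57, -1.04]
contact_force: [0.2, 0.1, -0.2]
grip_width: 91.9
time: 3.05
tool_pos: [445.8, -324.1, 39.7]
tcp_rot: [0.7, 1.571, -2.411]
contact_force: [-0.1, -0.6, -0.1]
grip_width: 29.7
t 3.1 pos [ 445.8 -324.1   39.7] yaw -88.23 F [-0.1  0.6 -0. ] w 25.9
dx 0.07 dy 0.01 dz 0.03 spin -0.001
```

View pics/w2b.png

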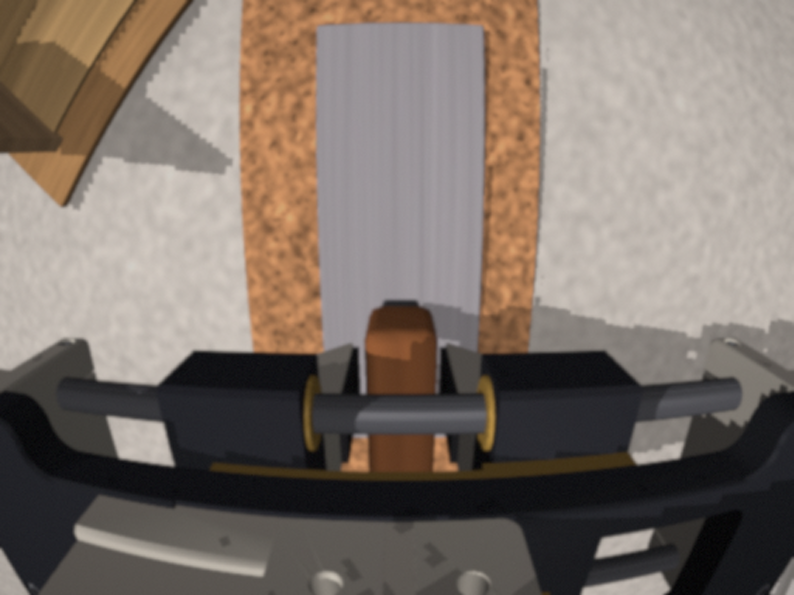

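```bash

python3 -m crank '[{"dx":0,"dy":0,"dz":0,"spin":0},{"dx":0,"dy":0,"dz":0,"spin":0},{"dx":0,"dy":0,"dz":0,"spin":0},{"dx":0,"dy":0,"dz":0,"spin":0},{"dx":0,"dy":0,"dz":0,"spin":0},{"dx":0,"dy":0,"dz":0,"spin":0}]' 0
python3 - <<'E'
from h import *
d=load("w2");S=lambda *p:(np.array(p)+.5)/1.55-.5
q=at(d,S((317,25),(484,25),(481,290),(321,290)),6);print(q.round(1))
save("wrist","w3");go(445.5,-324.2,39,-88.2)
E
```

```text
time: 3.6
tool_pos: [445.8, -324.2, 39.7]
tcp_rot: [1.591, 1.571, -1.519]
contact_force: [-0.3, -0.8, -1.2]
grip_width: 22.0
[[ 580.7 -285.8    6. ]
 [ 583.  -354.8    6. ]
 [ 469.2 -358.5    6. ]
 [ 467.1 -289.7    6. ]]
t 3.65 pos [ 445.8 -324.2   39.7] yaw -88.24 F [ 0.4 -1.7 -1.1] w 21.5
dx 0.07 dy 0.00 dz 0.03 spin -0.001
```

```bash

python3 -m crank '[{"dx":-0.3,"dy":0,"dz":0,"spin":0},{"dx":-1,"dy":0,"dz":0,"spin":0},{"dx":-2.5,"dy":0,"dz":0,"spin":0},{"dx":-4.5,"dy":0,"dz":0,"spin":0},{"dx":-7,"dy":0,"dz":0,"spin":0},{"dx":-9.5,"dy":0,"dz":0,"spin":0},{"dx":-12,"dy":0,"dz":0,"spin":0},{"dx":-14,"dy":0,"dz":0,"spin":0},{"dx":-15,"dy":0,"dz":0,"spin":0},{"dx":-15,"dy":0,"dz":0,"spin":0}]' 0
python3 - <<'E'
from h import *
save("wrist","w4");go(546,40,190,4)
a=cv2.imread("pics/w3.png");b=cv2.imread("pics/w4.png")
cv2.imwrite("pics/w34.png",np.vstack([cv2.resize(x[:200,150:400],None,fx=1.45*2.2/2.2,fy=1.45) for x in(a,b)]))
E
```

```text
time: 4.48
tool_pos: [446.6, -324.8, 192.4]
tcp_rot: [2.345, 1.566, -0.766]
contact_force: [0.7, -0.2, -2.0]
grip_width: 21.6
t 4.53 pos [ 445.9 -324.2  190.4] yaw -88.23 F [-1.1  0.1 -2.3] w 21.6
dx 0.01 dy -36.10 dz -11.12 spin -1.610
```

View pics/w34.png

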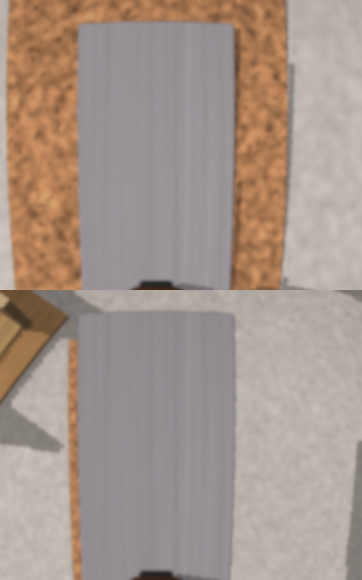

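```bash

python3 -m crank '[{"dx":0,"dy":-0.7,"dz":-0.2,"spin":-0.03},{"dx":0,"dy":-2,"dz":-0.6,"spin":-0.1},{"dx":0,"dy":-4,"dz":-1.2,"spin":-0.2},{"dx":0,"dy":-6.2,"dz":-1.9,"spin":-0.3},{"dx":0,"dy":-8.5,"dz":-2.6,"spin":-0.4},{"dx":0,"dy":-10.8,"dz":-3.3,"spin":-0.5},{"dx":0,"dy":-13.2,"dz":-4,"spin":-0.6},{"dx":0,"dy":-15.6,"dz":-4.8,"spin":-0.7},{"dx":0,"dy":-18,"dz":-5.5,"spin":-0.8},{"dx":0,"dy":-20.4,"dz":-6.3,"spin":-0.9},{"dx":0,"dy":-22.8,"dz":-7,"spin":-1},{"dx":0,"dy":-25.2,"dz":-7.8,"spin":-1.1},{"dx":0,"dy":-27.5,"dz":-8.5,"spin":-1.2},{"dx":0,"dy":-29.8,"dz":-9.2,"spin":-1.3},{"dx":0,"dy":-32,"dz":-9.9,"spin":-1.4},{"dx":0,"dy":-34,"dz":-10.5,"spin":-1.5},{"dx":0,"dy":-35.4,"dz":-10.9,"spin":-1.58},{"dx":0,"dy":-36.1,"dz":-11.1,"spin":-1.61},{"dx":0,"dy":-36.1,"dz":-11.1,"spin":-1.61},{"dx":0,"dy":-36.1,"dz":-11.1,"spin":-1.61}]' 0
python3 - <<'E'
from h import *
save("wrist","w5");go(546,40,190,4)
f=cv2.imread("pics/w5.png");cv2.imwrite("pics/w5b.png",cv2.resize(f,None,fx=1.55,fy=1.55,interpolation=cv2.INTER_CUBIC))
E
```

```text
time: 6.2
tool_pos: [544.9, 40.1, 188.7]
tcp_rot: [-1.473, 1.569, -2.974]
contact_force: [0.2, -0.1, -2.7]
grip_width: 22.0
t 6.25 pos [545.   39.6 188.9] yaw 3.92 F [ 0.3 -1.2 -2.8] w 21.7
dx -0.11 dy 0.10 dz -0.03 spin -0.001
```

View pics/w5b.png

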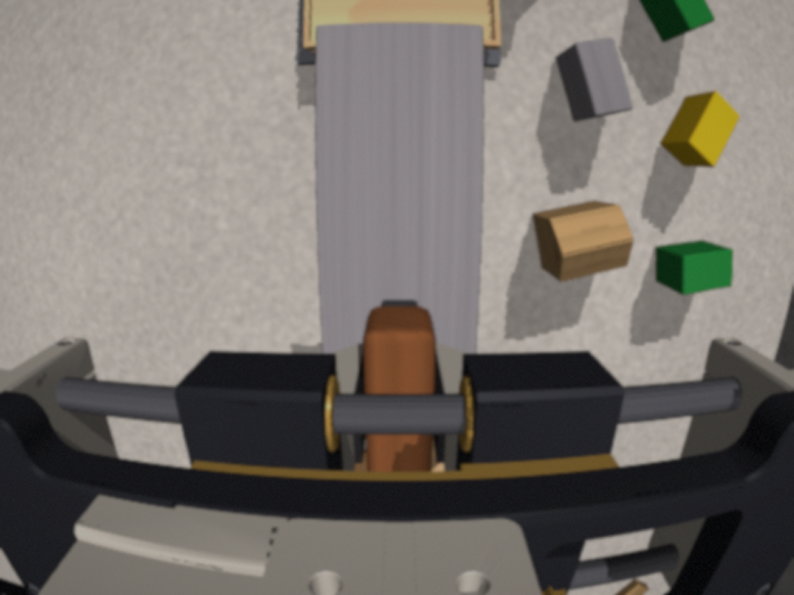

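```bash
python3 - <<'E'
from h import *
d=load("w5");S=lambda *p:(np.array(p)+.5)/1.55-.5
q=at(d,S((303,47),(499,41)),30);print(q.round(1),np.degrees(np.arctan2(*(q[1]-q[0])[1::-1])),q.mean(0))
b=cv2.imread("pics/w5.png");cv2.imwrite("pics/w5c.png",cv2.resize(b[:60,180:340],None,fx=4.8,fy=4.8,interpolation=cv2.INTER_CUBIC))
print(at(d,S((558,77),(607,38),(632,104),(583,121)),[46,46,46,46]).round(1))
E
```

```text
[[467.4 197.8  30. ]
 [601.1 211.8  30. ]] 5.978974648181445 [534.27048726 204.78042858  30.        ]
[[639.7 188.   46. ]
 [675.  224.2  46. ]
 [696.8 179.7  46. ]
 [659.7 160.5  46. ]]
```

View pics/w5c.png

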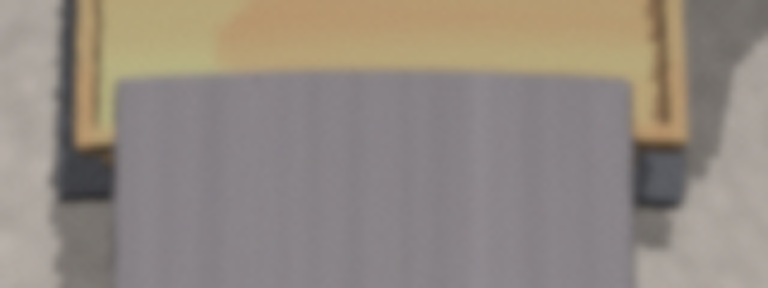

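```bash
python3 - <<'E'
from h import *
d=load("w5");C=lambda *p:(np.array(p)+.5)/4.8-.5+[180,0]
for n,q in(("roof",at(d,C((74,149),(688,143)),30)),("board",at(d,C((62,196),(684,206)),8)),("inner",at(d,C((97,128),(662,126)),30))):
    print(n,q.round(1),np.linalg.norm(q[1]-q[0]),np.degrees(np.arctan2(*(q[1]-q[0])[1::-1])),q.mean(0))
# combined fit with top, corners in roof frame (x along battens/u)
t=load("top0");L=lambda *p:np.array(p)/3.8+[125,120]-.37
obs=[(t,L((70,314),(240,305),(250,498),(80,512)),np.array([[60,-68,30],[-60,-68,30],[-60,68,30],[60,68,30]])),
 (d,C((74,149),(688,143)),np.array([[-60,68,30],[-60,-68,30]]))]
for o in(obs,obs[:1]):
    p,r=fit(o,[530,260,1.6]);print(p,np.degrees(p[2]),r.round(2).tolist())
E
```

```text
roof [[467.2 197.2  30. ]
 [602.6 208.3  30. ]] 135.87418653487478 4.701763519455376 [534.87108576 202.77239949  30.        ]
board [[460.2 191.1   8. ]
 [606.9 198.8   8. ]] 146.86520886720237 2.982304193381028 [533.51771846 194.93128034   8.        ]
inner [[472.  202.2  30. ]
 [596.5 211.6  30. ]] 124.88924020967949 4.2910586992715 [534.22559763 206.91034414  30.        ]
[530.19534364 262.27855932   1.65060455] 94.57267437219305 [[-0.13, 0.92], [-0.3, -0.04], [-0.15, -0.02], [-0.65, -0.34], [0.02, 0.13], [0.15, 0.41]]
[530.53197102 261.46970833   1.64913697] 94.48858837507049 [[0.21, 0.76], [0.04, -0.13], [0.13, -0.11], [-0.37, -0.5]]
```

```bash
python3 -c "
from h import *
go(547.6,40.9,49,4.5)"
```

```text
t 6.25 pos [545.   39.6 188.9] yaw 3.92 F [ 0.3 -1.2 -2.8] w 21.7
dx 13.99 dy 0.29 dz -0.11 spin -0.010
```

```bash

python3 -m crank '[{"dx":0.5,"dy":0.3,"dz":0,"spin":-0.01},{"dx":2,"dy":0.3,"dz":-0.1,"spin":-0.01},{"dx":4.5,"dy":0.3,"dz":-0.1,"spin":-0.01},{"dx":7.5,"dy":0.3,"dz":-0.1,"spin":-0.01},{"dx":10,"dy":0.3,"dz":-0.1,"spin":-0.01},{"dx":12,"dy":0.3,"dz":-0.1,"spin":-0.01},{"dx":13.3,"dy":0.3,"dz":-0.1,"spin":-0.01},{"dx":13.8,"dy":0.3,"dz":-0.1,"spin":-0.01},{"dx":13.9,"dy":0.3,"dz":-0.1,"spin":-0.01},{"dx":13.9,"dy":0.3,"dz":-0.1,"spin":-0.01},{"dx":13.9,"dy":0.3,"dz":-0.1,"spin":-0.01}]' 0
python3 - <<'E'
from h import *
save("wrist","w6");save("scene","s6");go(537.3,171.5,49,4.5)
f=cv2.imread("pics/w6.png")
g=cv2.imread("pics/s6.png")[160:260,250:400]
cv2.imwrite("pics/w6b.png",np.vstack([cv2.resize(f[:110,130:400],(800,326)),cv2.resize(g,(400,267),interpolation=cv2.INTER_CUBIC).repeat(2,1)[:, :800] if 0 else np.hstack([cv2.resize(g,(400,267),interpolation=cv2.INTER_CUBIC),np.zeros((267,400,3),np.uint8)])]))
E
```

```text
time: 7.17
tool_pos: [549.3, 41.0, 51.6]
tcp_rot: [1.363, 1.569, -0.129]
contact_force: [0.5, 0.2, -1.7]
grip_width: 21.7
t 7.27 pos [549.3  41.2  51.8] yaw 4.57 F [-0.5  0.4 -2.2] w 22.4
dx 0.27 dy -0.16 dz -13.09 spin 0.001
```

View pics/w6b.png

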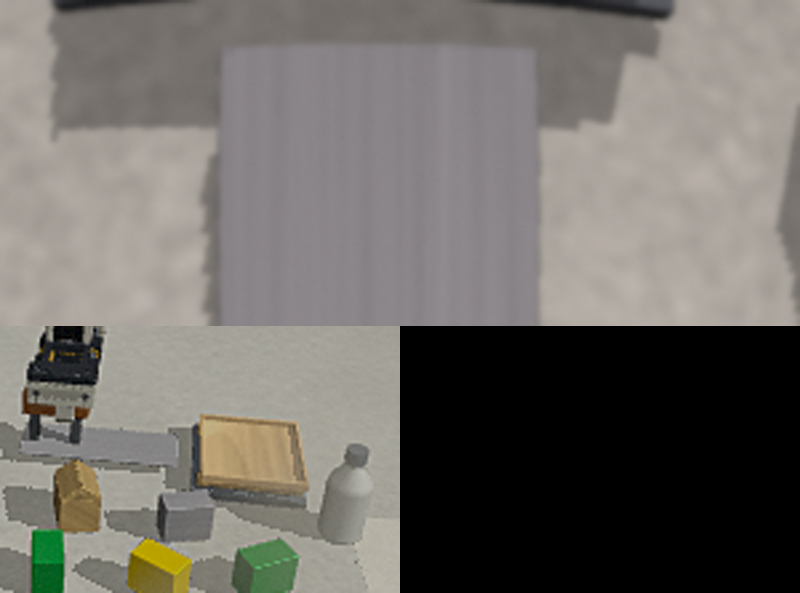

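```bash
python3 - <<'E'
from h import *
d=load("w6");s=800/270
C=lambda *p:np.array(p)/s+[130,0]
q=at(d,C((58,8),(672,15)),[8,8]);print(q,q.mean(0),np.linalg.norm(q[1]-q[0]))
q=at(d,C((222,46),(536,48)),[16,16]);print(q,q.mean(0),np.linalg.norm(q[1]-q[0]))
E
```

```text
[[461.31078222 189.27113441   8.        ]
 [606.18098273 198.14516628   8.        ]] [533.74588248 193.70815034   8.        ] 145.14173568310238
[[504.32235145 175.38763099  16.        ]
 [572.75248884 180.48964999  16.        ]] [538.53742014 177.93864049  16.        ] 68.6200721439329
```

```bash

python3 -m crank '[{"dx":0.2,"dy":-0.2,"dz":0,"spin":0},{"dx":0.27,"dy":-0.22,"dz":0,"spin":0},{"dx":0.27,"dy":-0.22,"dz":-0.5,"spin":0},{"dx":0.27,"dy":-0.22,"dz":-1.3,"spin":0},{"dx":0.27,"dy":-0.22,"dz":-2.2,"spin":0},{"dx":0.27,"dy":-0.22,"dz":-3.1,"spin":0},{"dx":0.27,"dy":-0.22,"dz":-4,"spin":0},{"dx":0.27,"dy":-0.22,"dz":-4,"spin":0}]' 0
python3 -c "
from h import *
go(537.3,171.5,49,4.5)"
```

```text
time: 7.93
tool_pos: [542.8, 83.2, 48.0]
tcp_rot: [-2.981, 1.57, 1.813]
contact_force: [0.0, -0.0, -1.8]
grip_width: 21.9
t 7.93 pos [542.8  83.2  48. ] yaw 4.7 F [ 0.  -0.  -1.8] w 21.9
dx -0.10 dy 0.17 dz -8.85 spin 0.003
```

```bash

python3 -m crank '[{"dx":0,"dy":0,"dz":-0.5,"spin":0},{"dx":0,"dy":0,"dz":-1.3,"spin":0},{"dx":0,"dy":0.05,"dz":-2.2,"spin":0},{"dx":0,"dy":0.05,"dz":-3.1,"spin":0},{"dx":0,"dy":0.1,"dz":-4,"spin":0},{"dx":0,"dy":0.1,"dz":-5,"spin":0},{"dx":0,"dy":0.1,"dz":-6,"spin":0},{"dx":0,"dy":0.1,"dz":-7,"spin":0},{"dx":0,"dy":0.1,"dz":-7.8,"spin":0},{"dx":0,"dy":0.1,"dz":-8.3,"spin":0},{"dx":0,"dy":0.1,"dz":-8.6,"spin":0},{"dx":0,"dy":0.1,"dz":-8.6,"spin":0},{"dx":0,"dy":0.1,"dz":-8.6,"spin":0}]' 0
python3 - <<'E'
from h import *
save("wrist","w7");go(537.3,171.5,49,4.5)
f=cv2.imread("pics/w7.png");cv2.imwrite("pics/w7b.png",cv2.resize(f,None,fx=1.55,fy=1.55,interpolation=cv2.INTER_CUBIC))
E
```

```text
time: 9.02
tool_pos: [537.3, 166.8, 48.0]
tcp_rot: [-0.076, 1.571, -1.566]
contact_force: [0.1, 0.3, -1.3]
grip_width: 21.9
t 9.07 pos [537.3 166.5  48. ] yaw 4.57 F [-0.5  0.  -2.3] w 21.8
dx -0.10 dy 0.04 dz -0.50 spin 0.001
```

View pics/w7b.png

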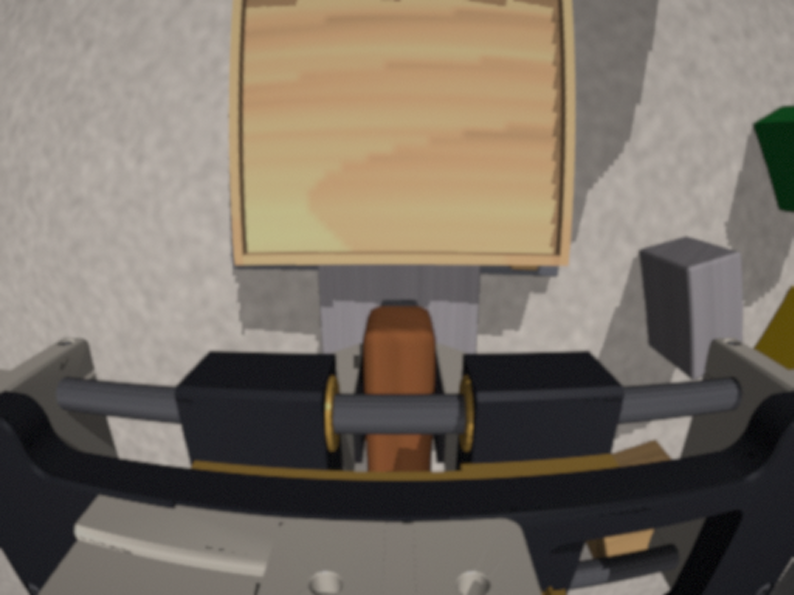

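```bash

python3 -m crank '[{"dx":-0.2,"dy":0,"dz":0,"spin":0},{"dx":-0.4,"dy":0,"dz":0,"spin":0},{"dx":-0.6,"dy":0,"dz":0,"spin":0},{"dx":-0.8,"dy":0,"dz":0,"spin":0},{"dx":-1.0,"dy":0,"dz":0,"spin":0},{"dx":-1.3,"dy":0,"dz":0,"spin":0},{"dx":-1.7,"dy":0,"dz":0,"spin":0},{"dx":-2.3,"dy":0,"dz":0,"spin":0},{"dx":-3,"dy":0,"dz":0,"spin":0},{"dx":-4,"dy":0,"dz":0,"spin":0},{"dx":-5,"dy":0,"dz":0,"spin":0},{"dx":-6,"dy":0,"dz":0,"spin":0},{"dx":-7.2,"dy":0,"dz":0,"spin":0},{"dx":-8.4,"dy":0,"dz":0,"spin":0},{"dx":-9.6,"dy":0,"dz":0,"spin":0},{"dx":-10.6,"dy":0,"dz":0,"spin":0},{"dx":-11.2,"dy":0,"dz":0,"spin":0},{"dx":-11.5,"dy":0,"dz":0,"spin":0},{"dx":-11.5,"dy":0,"dz":0,"spin":0}]' 0
python3 - <<'E'
from h import *
save("wrist","w8");go(537.3,171.5,49,4.5)
f=cv2.imread("pics/w8.png");cv2.imwrite("pics/w8b.png",cv2.resize(f,None,fx=1.55,fy=1.55,interpolation=cv2.INTER_CUBIC))
E
```

```text
time: 10.65
tool_pos: [537.5, 166.9, 163.7]
tcp_rot: [1.562, 1.57, 0.071]
contact_force: [0.4, -0.2, -3.2]
grip_width: 22.0
t 10.7 pos [537.2 166.8 163. ] yaw 4.58 F [-0.1  0.2 -4. ] w 21.7
dx 11.40 dy 0.05 dz -0.47 spin 0.001
```

View pics/w8b.png

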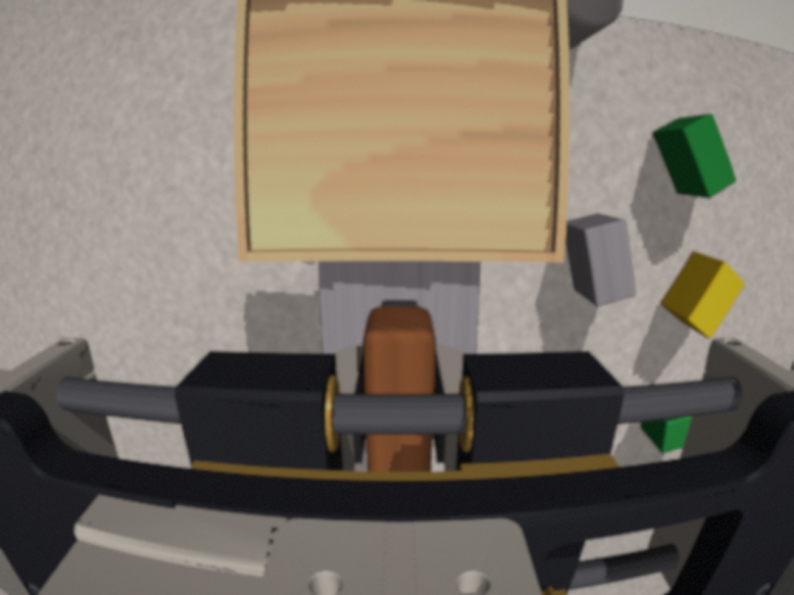

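```bash
python3 - <<'E'
from h import *
d=load("w8");S=lambda *p:(np.array(p)+.5)/1.55-.5
q=at(d,S((237.5,261),(564,262),(545,5),(247,4)),d["pos"][2]-39.7+3+3+10)
m=T(d);l=(q-d["pos"])@m[:3,:3];print("tool y,-z:",np.c_[l[:,1],-l[:,2]].round(1),np.linalg.norm(q[1]-q[0]))
d7=load("w7");q=at(d7,S((234,264.5),(568,265)),30);l=(q-d7["pos"])@T(d7)[:3,:3];print(np.c_[l[:,1],-l[:,2]].round(1),np.linalg.norm(q[1]-q[0]))
t=cv2.imread("pics/top0.png");cv2.imwrite("pics/h1.png",cv2.resize(t[150:245,270:365],None,fx=6.2,fy=6.2,interpolation=cv2.INTER_CUBIC))
t=cv2.imread("pics/w1.png");cv2.imwrite("pics/h2.png",cv2.resize(t[:125,30:215],None,fx=4.2,fy=4.2,interpolation=cv2.INTER_CUBIC))
E
```

```text
tool y,-z: [[-67.2  38.1]
 [ 68.3  37.8]
 [ 58.6 145.2]
 [-61.9 145.9]] 135.52097460476304
[[-66.8  37.8]
 [ 67.9  37.7]] 134.69871924098618
```

View pics/h1.png

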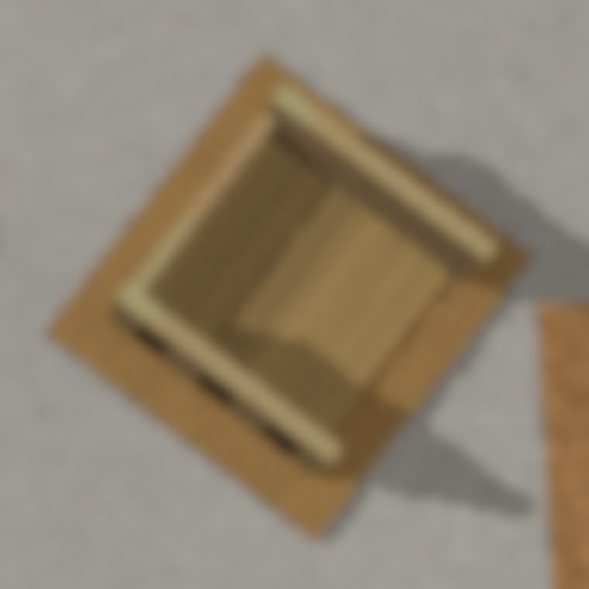

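View pics/h2.png

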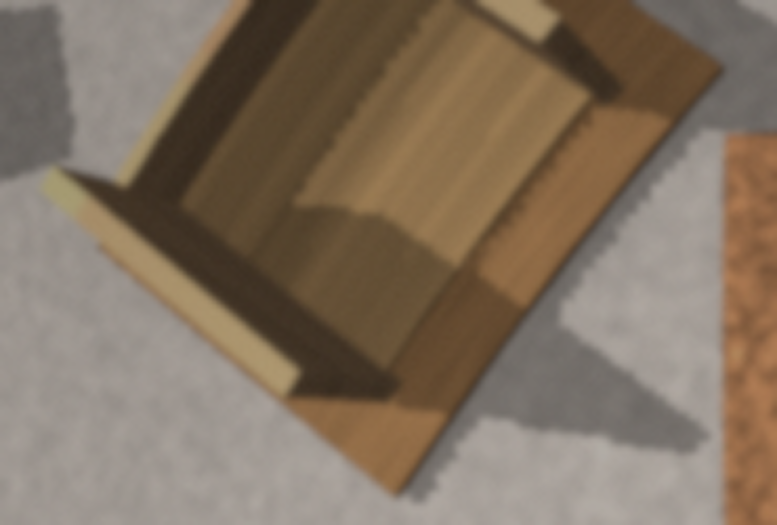

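```bash
cat > house.py <<'E'
from h import *
t=load("top0");w=load("w1")
A=lambda *p:(np.array(p)+.5)/6.2-.5+[270,150]
B=lambda *p:(np.array(p)+.5)/4.2-.5+[30,0]
b=[(t,A((48,330),(265,55),(533,262),(320,540)),np.array([[75,80,6],[75,-80,6],[-75,-80,6],[-75,80,6.]]))]
wl=[(t,A((285,83),(500,245),(483,264),(115,300),(325,468),(345,447)),np.array([[56,-58,70],[-56,-58,70],[-56,-50,70],[56,58,70],[-56,58,70],[-56,50,70.]]))]
wb=[(w,B((398,495),(722,68)),np.array([[-75,80,6],[-75,-80,6.]]))]
ww=[(w,B((42,178),(58,166),(285,397),(302,373),(541,44),(562,18)),np.array([[56,58,70],[56,50,70],[-56,58,70],[-56,50,70],[-56,-50,70],[-56,-58,70.]]))]
for n,o in(("topbase",b),("topwall",wl),("wristbase",wb),("wristwall",ww),("all",b+wl+wb+ww)):
    p,r=fit(o,[614,-141,.9]);print(n,p[:2].round(1),np.degrees(p[2]).round(2),r.round(1).tolist())
E
python3 house.py
```

```text
topbase [ 615.1 -141.1] 52.02 [[-0.5, 0.3], [0.2, -0.4], [0.7, -0.6], [-0.4, 0.7]]
topwall [ 615.2 -139.9] 51.98 [[-0.1, 0.4], [-0.5, 0.4], [0.4, -0.3], [0.2, -0.2], [0.7, -0.6], [-0.6, 0.3]]
wristbase [ 614.7 -141.6] 52.33 [[-1.0, 1.2], [0.9, -1.2]]
wristwall [ 614.7 -142.6] 51.69 [[-0.6, 1.6], [-1.0, -1.3], [-0.4, 0.3], [-0.4, -0.2], [0.8, -0.3], [0.9, -0.1]]
all [ 614.9 -141.9] 51.94 [[-0.2, 0.4], [0.5, -0.4], [1.0, -0.5], [-0.2, 0.7], [0.6, 0.5], [0.3, 0.6], [1.2, -0.1], [0.9, -0.1], [1.4, -0.5], [0.1, 0.5], [-1.3, 1.2], [1.2, -0.8], [-1.0, 1.9], [-1.4, -1.1], [-0.7, 0.1], [-0.7, -0.5], [0.1, -0.7], [0.2, -0.5]]
```

```bash
python3 -c "
from h import *
go(554.8,-217.6,163,-38)
n=np.array([3,7,11,15,19,22,25,27,28,28,28,28,27,25,22,19,15,11,7,3]);print((n.cumsum()/n.sum()).round(3))"
```

```text
t 10.7 pos [537.2 166.8 163. ] yaw 4.58 F [-0.1  0.2 -4. ] w 21.7
dx 0.01 dy -1.32 dz 38.46 spin 0.743
[0.008 0.027 0.057 0.097 0.149 0.208 0.276 0.349 0.424 0.5   0.576 0.651
 0.724 0.792 0.851 0.903 0.943 0.973 0.992 1.   ]
```

```bash

python3 -m crank '[{"dx":0,"dy":0,"dz":0.3,"spin":0.006},{"dx":0,"dy":0,"dz":1,"spin":0.02},{"dx":0,"dy":-0.1,"dz":2.2,"spin":0.04},{"dx":0,"dy":-0.1,"dz":3.7,"spin":0.07},{"dx":0,"dy":-0.2,"dz":5.7,"spin":0.11},{"dx":0,"dy":-0.3,"dz":8,"spin":0.155},{"dx":0,"dy":-0.4,"dz":10.6,"spin":0.205},{"dx":0,"dy":-0.5,"dz":13.4,"spin":0.26},{"dx":0,"dy":-0.6,"dz":16.3,"spin":0.315},{"dx":0,"dy":-0.7,"dz":19.2,"spin":0.37},{"dx":0,"dy":-0.8,"dz":22.1,"spin":0.43},{"dx":0,"dy":-0.9,"dz":25,"spin":0.485},{"dx":0,"dy":-1,"dz":27.9,"spin":0.54},{"dx":0,"dy":-1.1,"dz":30.5,"spin":0.59},{"dx":0,"dy":-1.1,"dz":32.7,"spin":0.635},{"dx":0,"dy":-1.2,"dz":34.7,"spin":0.675},{"dx":0,"dy":-1.3,"dz":36.3,"spin":0.705},{"dx":0,"dy":-1.3,"dz":37.4,"spin":0.725},{"dx":0,"dy":-1.3,"dz":38.1,"spin":0.737},{"dx":0,"dy":-1.3,"dz":38.5,"spin":0.743}]' 0
python3 -m crank '[{"dx":0,"dy":0,"dz":0,"spin":0},{"dx":0,"dy":0,"dz":0,"spin":0}]' 0
python3 - <<'E'
from h import *
save("wrist","w9");save("top","t9");go(554.8,-217.6,120,-38)
f=cv2.imread("pics/w9.png");cv2.imwrite("pics/w9b.png",cv2.resize(f,None,fx=1.55,fy=1.55,interpolation=cv2.INTER_CUBIC))
E
```

```text
time: 12.37
tool_pos: [554.9, -218.7, 162.8]
tcp_rot: [-1.394, 1.57, 2.654]
contact_force: [0.6, 0.2, -3.1]
grip_width: 21.9
time: 12.53
tool_pos: [555.1, -217.2, 162.9]
tcp_rot: [-1.883, 1.57, 2.167]
contact_force: [-0.3, 0.3, -2.4]
grip_width: 21.8
t 12.63 pos [ 555.2 -217.   163. ] yaw -37.91 F [ 0.4  0.1 -4.1] w 21.8
dx 4.30 dy 0.01 dz 0.07 spin 0.002
```

View pics/w9b.png

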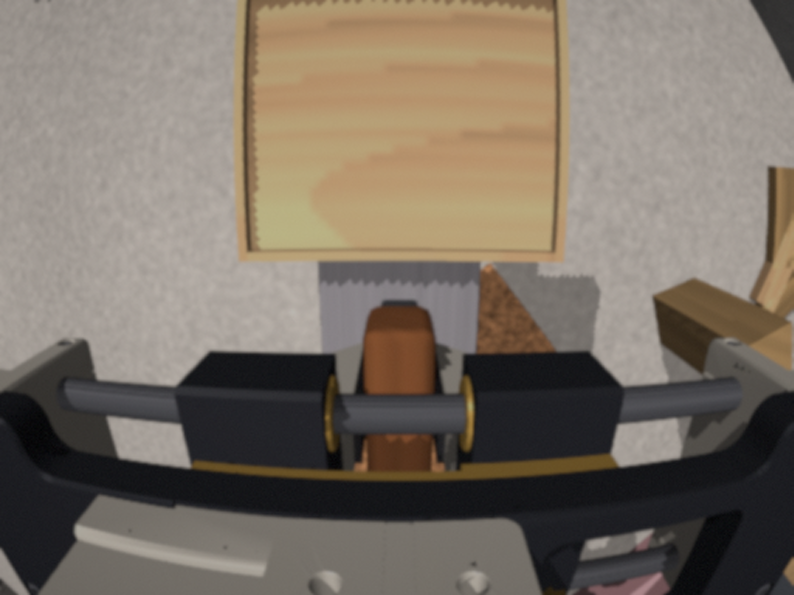

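```bash
python3 - <<'E'
from h import *
t=cv2.imread("pics/t9.png");a=cv2.resize(t[130:260,260:400],None,fx=4.5,fy=4.5,interpolation=cv2.INTER_CUBIC)
cv2.imwrite("pics/t9b.png",a)
d=load("w9");print(at(d,(np.array([[655,297],[695,280]])+.5)/1.55-.5,120))
E
```

```text
[[ 666.53568968 -282.54352109  120.        ]
 [ 691.58277349 -290.46716838  120.        ]]
```

View pics/t9b.png

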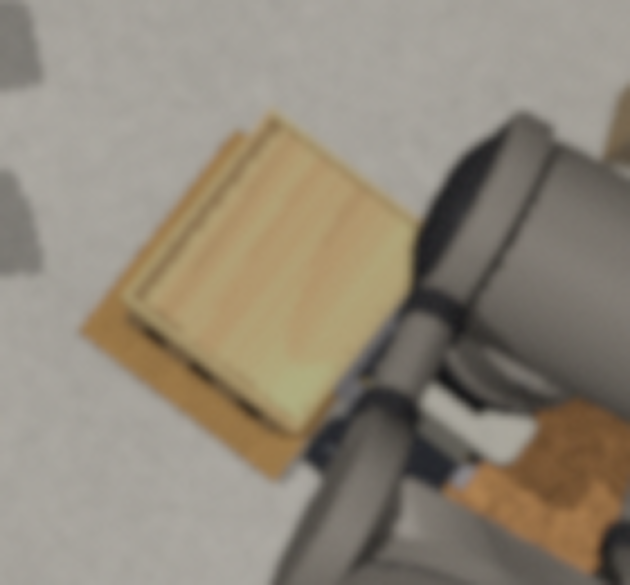

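```bash
python3 - <<'E'
from h import *
t=load("t9");A=lambda *p:(np.array(p)+.5)/4.5-.5+[260,130]
p,r=fit([(t,A((275,112),(123,303),(303,435)),np.array([[60,-68,139.3],[60,68,139.3],[-60,68,139.3]]))],[614,-141,.9]);print(p,np.degrees(p[2]),r.round(1).tolist())
p,r=fit([(t,A((82,330),(240,133),(278,480)),np.array([[75,80,6],[75,-80,6],[-75,80,6]]))],[614,-141,.9]);print(p,np.degrees(p[2]),r.round(1).tolist())
E
```

```text
[ 613.74878078 -142.65766925    0.91781853] 52.58712784541593 [[-0.2, -0.5], [0.4, -0.0], [-0.2, 0.5]]
[ 615.29484185 -142.92782429    0.91025522] 52.15378242085138 [[-0.3, 0.2], [0.1, -1.2], [0.2, 1.0]]
```

```bash

python3 -m crank '[{"dx":0.3,"dy":0,"dz":0,"spin":0},{"dx":0.9,"dy":0,"dz":0,"spin":0},{"dx":1.6,"dy":0,"dz":0,"spin":0},{"dx":2.4,"dy":0,"dz":0,"spin":0},{"dx":3.2,"dy":0,"dz":0,"spin":0},{"dx":4,"dy":0,"dz":0,"spin":0},{"dx":4.7,"dy":0,"dz":0,"spin":0},{"dx":5.2,"dy":0,"dz":0,"spin":0},{"dx":5.4,"dy":0,"dz":0,"spin":0},{"dx":5.4,"dy":0,"dz":0,"spin":0},{"dx":5.4,"dy":0,"dz":0,"spin":0}]' 0
python3 - <<'E'
from h import *
save("wrist","w10");save("scene","s10");go(555.2,-217,103.7,-38)
f=cv2.imread("pics/w10.png")
g=cv2.imread("pics/s10.png")[140:250,140:290]
cv2.imwrite("pics/w10b.png",np.vstack([cv2.resize(f[:230],(700,314)),cv2.resize(g,(382,280),interpolation=cv2.INTER_CUBIC).repeat(1,1) if 0 else cv2.copyMakeBorder(cv2.resize(g,(382,280),interpolation=cv2.INTER_CUBIC),0,0,0,318,0)]))
E
```

```text
time: 13.55
tool_pos: [555.2, -218.1, 109.1]
tcp_rot: [1.578, 1.57, -0.655]
contact_force: [-0.2, 0.1, -2.8]
grip_width: 22.2
t 13.65 pos [ 555.4 -218.2  109.5] yaw -37.99 F [ 0.4 -0.  -2.9] w 21.6
dx 0.58 dy -0.09 dz -0.08 spin 0.000
```

View pics/w10b.png

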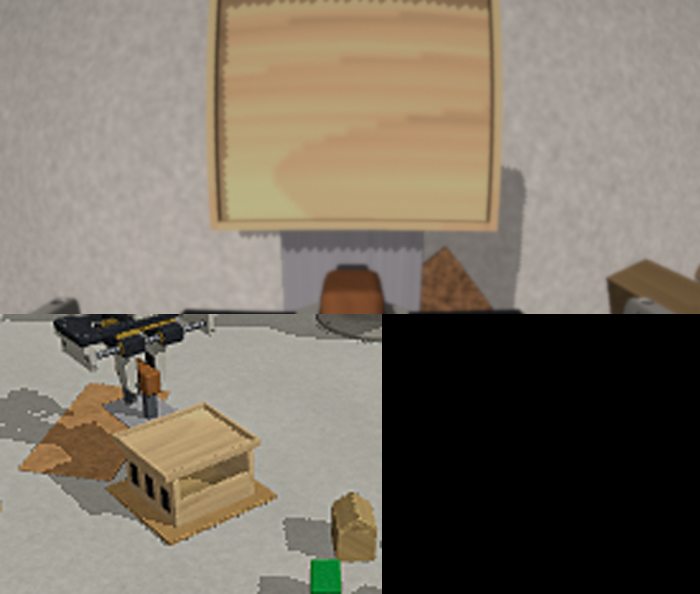

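```bash

python3 -m crank '[{"dx":0,"dy":-0.05,"dz":-0.05,"spin":0},{"dx":0.1,"dy":-0.09,"dz":-0.08,"spin":0},{"dx":0.25,"dy":-0.09,"dz":-0.08,"spin":0},{"dx":0.4,"dy":-0.09,"dz":-0.08,"spin":0},{"dx":0.5,"dy":-0.09,"dz":-0.08,"spin":0},{"dx":0.6,"dy":-0.09,"dz":-0.08,"spin":0},{"dx":0.7,"dy":-0.09,"dz":-0.08,"spin":0},{"dx":0.8,"dy":-0.09,"dz":-0.08,"spin":0},{"dx":0.9,"dy":-0.09,"dz":-0.08,"spin":0},{"dx":1.1,"dy":-0.09,"dz":-0.08,"spin":0},{"dx":1.3,"dy":-0.09,"dz":-0.08,"spin":0},{"dx":1.4,"dy":-0.09,"dz":-0.08,"spin":0},{"dx":1.4,"dy":-0.09,"dz":-0.08,"spin":0},{"dx":1.4,"dy":-0.09,"dz":-0.08,"spin":0}]' 0
python3 - <<'E'
from h import *
save("wrist","w11");save("scene","s11");go(555.2,-217,95,-38)
f=cv2.imread("pics/w11.png")
g=cv2.imread("pics/s11.png")[140:250,140:290]
cv2.imwrite("pics/w11b.png",np.vstack([cv2.resize(f[:230],(700,314)),cv2.copyMakeBorder(cv2.resize(g,(382,280),interpolation=cv2.INTER_CUBIC),0,0,0,318,0)]))
E
```

```text
time: 14.82
tool_pos: [554.8, -216.8, 94.9]
tcp_rot: [-0.762, 1.571, -2.996]
contact_force: [0.5, -1.1, -3.3]
grip_width: 21.9
t 14.92 pos [ 554.9 -216.8   95.1] yaw -37.99 F [-0.9 -0.6 -1.4] w 22.1
dx 0.01 dy 0.03 dz -0.00 spin 0.000
```

View pics/w11b.png

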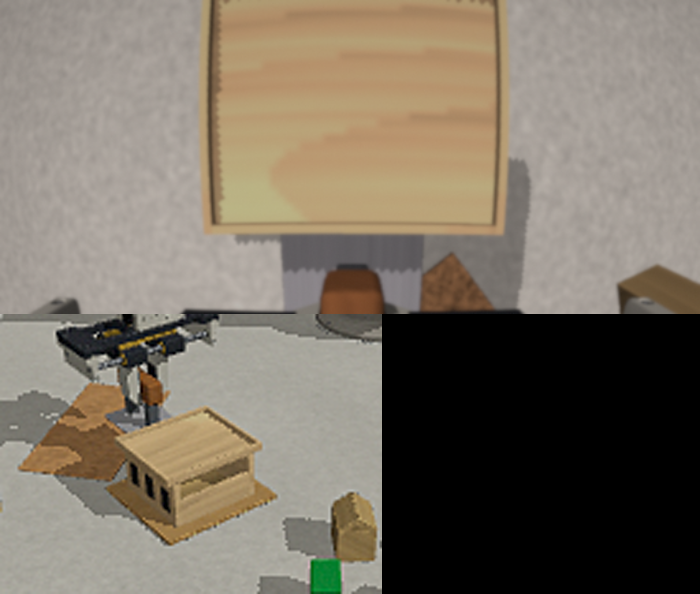

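```bash

python3 -m crank '[{"dx":0,"dy":0,"dz":0.3,"spin":0},{"dx":0,"dy":0,"dz":0.8,"spin":0},{"dx":0,"dy":0,"dz":1.4,"spin":0},{"dx":0,"dy":0,"dz":2.2,"spin":0},{"dx":0,"dy":0,"dz":3.2,"spin":0},{"dx":0,"dy":0,"dz":4.2,"spin":0},{"dx":0,"dy":0,"dz":5.4,"spin":0},{"dx":0,"dy":0,"dz":6.6,"spin":0},{"dx":0,"dy":0,"dz":7.8,"spin":0},{"dx":0,"dy":0,"dz":9,"spin":0},{"dx":0,"dy":0,"dz":10.2,"spin":0},{"dx":0,"dy":0,"dz":11.4,"spin":0},{"dx":0,"dy":0,"dz":12.6,"spin":0},{"dx":0,"dy":0,"dz":13.8,"spin":0},{"dx":0,"dy":0,"dz":15,"spin":0},{"dx":0,"dy":0,"dz":15.6,"spin":0},{"dx":0,"dy":0,"dz":16,"spin":0},{"dx":0,"dy":0,"dz":16,"spin":0}]' 0
python3 - <<'E'
from h import *
save("wrist","w12");save("top","t12");go(555.2,-217,95,-38)
f=cv2.imread("pics/w12.png");g=cv2.imread("pics/t12.png")
cv2.imwrite("pics/w12b.png",cv2.resize(f,None,fx=1.55,fy=1.55,interpolation=cv2.INTER_CUBIC))
cv2.imwrite("pics/t12b.png",cv2.resize(g[140:245,260:375],None,fx=5,fy=5,interpolation=cv2.INTER_CUBIC))
E
```

```text
time: 16.42
tool_pos: [455.9, -343.6, 95.0]
tcp_rot: [0.733, 1.571, -1.502]
contact_force: [1.3, 0.3, -1.7]
grip_width: 21.6
t 16.52 pos [ 456.5 -342.7   95. ] yaw -37.99 F [ 0.3  0.1 -1.5] w 21.6
dx 0.00 dy 0.04 dz -15.98 spin 0.000
```

View pics/w12b.png

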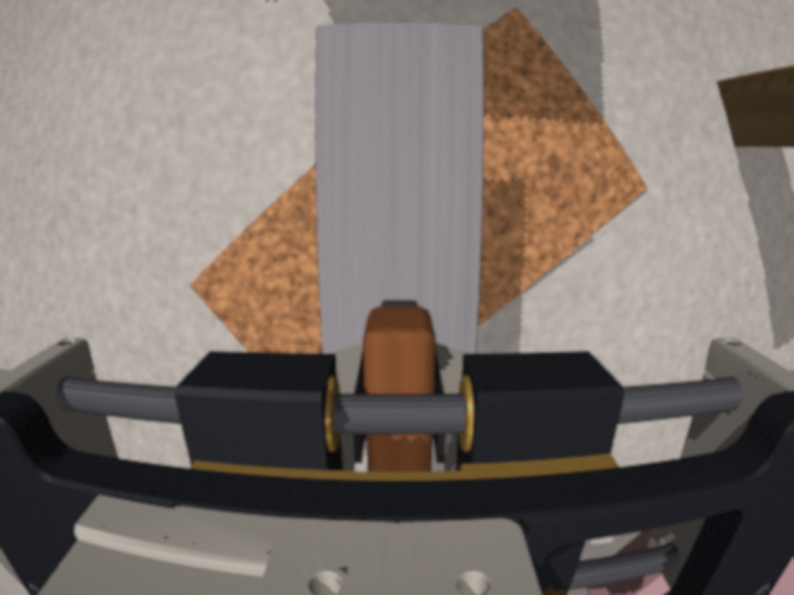

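View pics/t12b.png

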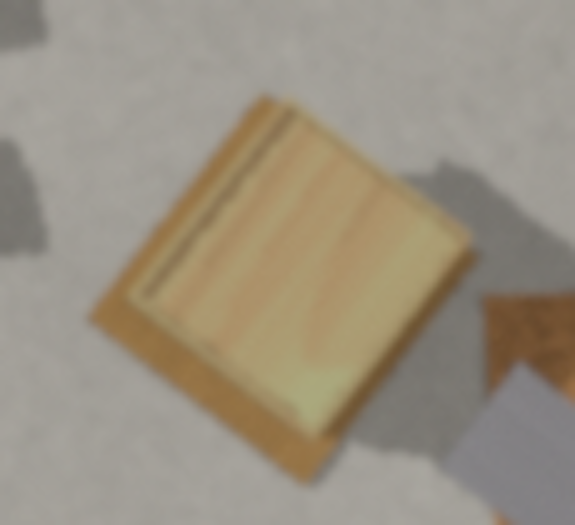

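```bash
python3 - <<'E'
from h import *
t=load("t12");A=lambda *p:(np.array(p)+.5)/5-.5+[260,140]
p,r=fit([(t,A((291,102),(127,293),(318,437),(472,238)),np.array([[60,-68,80],[60,68,80],[-60,68,80],[-60,-68,80]]))],[614,-141,.9]);print(p,np.degrees(p[2]),r.round(1).tolist())
p,r=fit([(t,A((91,317),(264,95),(309,486)),np.array([[75,80,6],[75,-80,6],[-75,80,6]]))],[614,-141,.9]);print(p,np.degrees(p[2]),r.round(1).tolist())
go(445.7,-324.2,190,-88.2)
E
```

```text
[ 615.59517288 -141.24362233    0.90029788] 51.58326862005454 [[-0.1, -1.5], [0.4, 0.7], [-0.9, 1.0], [0.6, -0.3]]
[ 615.44025783 -142.38391945    0.91527411] 52.44134354613684 [[-0.4, 0.3], [0.3, -0.7], [0.1, 0.4]]
t 16.52 pos [ 456.5 -342.7   95. ] yaw -37.99 F [ 0.3  0.1 -1.5] w 21.6
dx -9.50 dy -1.99 dz -0.79 spin 0.876
```

```bash

python3 -m crank '[{"dx":0,"dy":-0.1,"dz":0,"spin":0.04},{"dx":0,"dy":-0.3,"dz":-0.1,"spin":0.13},{"dx":0,"dy":-0.5,"dz":-0.2,"spin":0.23},{"dx":0,"dy":-0.7,"dz":-0.3,"spin":0.33},{"dx":0.5,"dy":-1,"dz":-0.4,"spin":0.43},{"dx":1,"dy":-1.2,"dz":-0.5,"spin":0.53},{"dx":1.5,"dy":-1.5,"dz":-0.6,"spin":0.63},{"dx":2,"dy":-1.7,"dz":-0.7,"spin":0.73},{"dx":2.5,"dy":-1.9,"dz":-0.8,"spin":0.81},{"dx":3,"dy":-2,"dz":-0.8,"spin":0.86},{"dx":3,"dy":-2,"dz":-0.8,"spin":0.876},{"dx":3,"dy":-2,"dz":-0.8,"spin":0.876},{"dx":3,"dy":-2,"dz":-0.8,"spin":0.876}]' 0
python3 - <<'E'
from h import *
go(445.7,-324.2,39.9,-88.2)
E
```

```text
time: 17.6
tool_pos: [446.0, -324.2, 65.3]
tcp_rot: [2.346, 1.57, -0.762]
contact_force: [0.0, -0.1, -2.9]
grip_width: 21.9
t 17.6 pos [ 446.  -324.2   65.3] yaw -88.06 F [ 0.  -0.1 -2.9] w 21.9
dx 2.54 dy -0.00 dz 0.03 spin 0.002
```

```bash

python3 -m crank '[{"dx":0.4,"dy":0,"dz":0,"spin":0},{"dx":1,"dy":0,"dz":0,"spin":0},{"dx":1.6,"dy":0,"dz":0,"spin":0},{"dx":2,"dy":0,"dz":0,"spin":0},{"dx":2.25,"dy":0,"dz":0,"spin":0},{"dx":2.4,"dy":0,"dz":0,"spin":0},{"dx":2.5,"dy":0,"dz":0,"spin":0},{"dx":2.55,"dy":0,"dz":0,"spin":0},{"dx":2.55,"dy":0,"dz":0,"spin":0}]' 0
python3 -c "
from h import *
save('scene','s13')
go(445.7,-324.2,39.7,-88.2)"
```

```text
time: 18.35
tool_pos: [445.6, -324.4, 39.7]
tcp_rot: [2.196, 1.57, -0.914]
contact_force: [-0.2, -0.2, -3.0]
grip_width: 21.9
t 18.4 pos [ 445.7 -324.4   39.7] yaw -88.18 F [ 0.  -0.6 -1.6] w 21.9
dx 0.00 dy -0.02 dz -0.01 spin 0.000
```

```bash

python3 -m crank '[{"dx":0.03,"dy":0,"dz":0,"spin":0},{"dx":0.06,"dy":0,"dz":0,"spin":0},{"dx":0.06,"dy":0,"dz":0,"spin":0}]' 0
python3 -c "
from h import *
go(445.7,-324.2,39.7,-88.2)"
```

```text
time: 18.65
tool_pos: [445.7, -324.4, 39.7]
tcp_rot: [2.226, 1.57, -0.884]
contact_force: [-0.8, 1.7, 4.9]
grip_width: 21.7
t 18.65 pos [ 445.7 -324.4   39.7] yaw -88.18 F [-0.8  1.7  4.9] w 21.7
dx -0.00 dy -0.02 dz -0.00 spin 0.000
```

```bash

python3 -m crank '[{"dx":0,"dy":0,"dz":0,"spin":0},{"dx":0,"dy":0,"dz":0,"spin":0},{"dx":0,"dy":0,"dz":0,"spin":0},{"dx":0,"dy":0,"dz":0,"spin":0},{"dx":0,"dy":0,"dz":0,"spin":0},{"dx":0,"dy":0,"dz":0,"spin":0},{"dx":-0.5,"dy":0,"dz":0,"spin":0},{"dx":-2,"dy":0,"dz":0,"spin":0},{"dx":-5,"dy":0,"dz":0,"spin":0},{"dx":-8,"dy":0,"dz":0,"spin":0},{"dx":-12,"dy":0,"dz":0,"spin":0},{"dx":-15.5,"dy":0,"dz":0,"spin":0},{"dx":-16,"dy":0,"dz":0,"spin":0},{"dx":-16,"dy":0,"dz":0,"spin":0}]' 100
python3 - <<'E'
from h import *
save("wrist","w14")
f=cv2.imread("pics/w14.png");cv2.imwrite("pics/w14b.png",cv2.resize(f,None,fx=1.55,fy=1.55,interpolation=cv2.INTER_CUBIC))
# weight estimates
go(640,150,200,0)
t=load("top0");L=lambda *p:np.array(p)/3.8+[125,120]-.37
w=load("w5");S=lambda *p:(np.array(p)+.5)/1.55-.5
o=[(t,L((212,187),(282,170),(301,211)),np.array([[16,27,46],[16,-27,46],[-16,-27,46.]]))]
p,r=fit(o,[675,195,.25]);print(p,np.degrees(p[2]),r)
E
python3 - <<'E'
import cv2
f=cv2.imread("pics/w8.png");cv2.imwrite("pics/wt8.png",cv2.resize(f[130:205,355:425],None,fx=7,fy=7,interpolation=cv2.INTER_CUBIC))
f=cv2.imread("pics/top0.png");cv2.imwrite("pics/wtt.png",cv2.resize(f[155:195,170:220],None,fx=10,fy=10,interpolation=cv2.INTER_CUBIC))
E
```

```text
time: 19.82
tool_pos: [446.6, -325.3, 202.1]
tcp_rot: [2.326, 1.564, -0.783]
contact_force: [0.7, -0.2, -1.1]
grip_width: 91.9
t 19.87 pos [ 445.7 -324.4  199.7] yaw -88.18 F [-0.3  0.3 -1.1] w 91.7
dx -0.07 dy -46.80 dz -20.93 spin -1.539
[6.75097874e+02 1.96324392e+02 2.88064619e-01] 16.50488690544269 [[-0.06206834  0.55309031]
 [ 0.95817543 -0.51881958]
 [-0.89297011 -0.03511056]]
```

View pics/w14b.png

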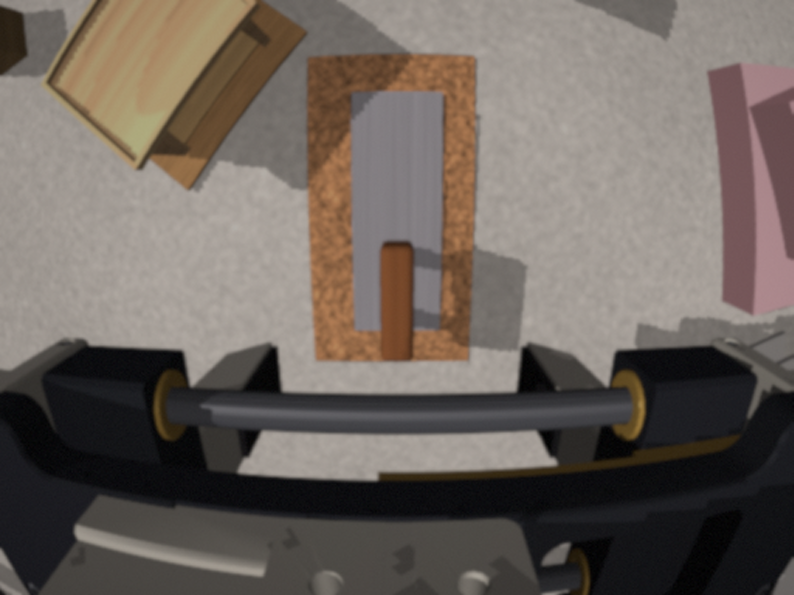

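View pics/wt8.png

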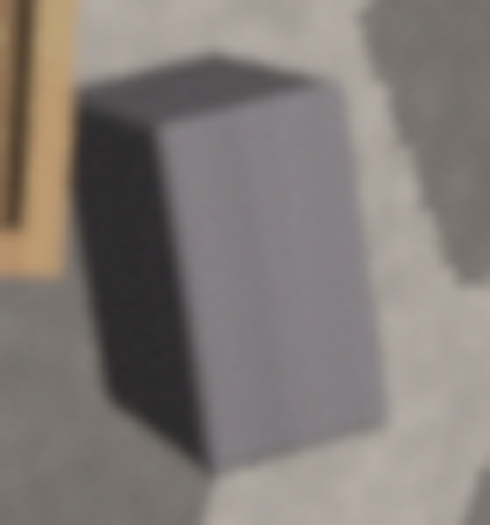

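View pics/wtt.png

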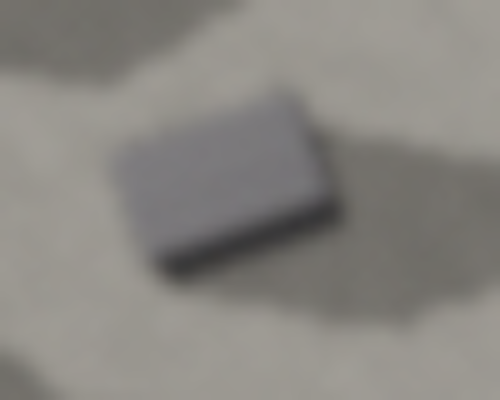

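```bash
python3 -c "
from h import *
go(675,196,185,15)"
```

```text
t 19.87 pos [ 445.7 -324.4  199.7] yaw -88.18 F [-0.3  0.3 -1.1] w 91.7
dx 1.43 dy -51.28 dz -24.57 spin -1.801
```

```bash

python3 -m crank '[{"dx":0,"dy":-1,"dz":-0.5,"spin":-0.05},{"dx":0,"dy":-3,"dz":-1.5,"spin":-0.15},{"dx":0,"dy":-6,"dz":-3,"spin":-0.25},{"dx":0,"dy":-9,"dz":-4.5,"spin":-0.35},{"dx":0,"dy":-12,"dz":-6,"spin":-0.45},{"dx":0,"dy":-15,"dz":-7.5,"spin":-0.55},{"dx":0,"dy":-18,"dz":-9,"spin":-0.65},{"dx":0,"dy":-21,"dz":-10.5,"spin":-0.75},{"dx":0,"dy":-24,"dz":-12,"spin":-0.85},{"dx":0,"dy":-27,"dz":-13.5,"spin":-0.95},{"dx":0,"dy":-30,"dz":-15,"spin":-1.05},{"dx":0,"dy":-33,"dz":-16.5,"spin":-1.15},{"dx":0,"dy":-36,"dz":-17.8,"spin":-1.25},{"dx":0.3,"dy":-39,"dz":-19,"spin":-1.35},{"dx":0.5,"dy":-42,"dz":-20.3,"spin":-1.45},{"dx":0.7,"dy":-45,"dz":-21.6,"spin":-1.55},{"dx":1,"dy":-47.5,"dz":-22.8,"spin":-1.65},{"dx":1.2,"dy":-49.5,"dz":-23.7,"spin":-1.74},{"dx":1.4,"dy":-51,"dz":-24.4,"spin":-1.8},{"dx":1.4,"dy":-51.3,"dz":-24.6,"spin":-1.8}]' 100
python3 -m crank '[{"dx":0,"dy":0,"dz":0,"spin":0},{"dx":0,"dy":0,"dz":0,"spin":0}]' 
python3 - <<'E'
from h import *
save("wrist","w15");go(675,196,30,15)
f=cv2.imread("pics/w15.png");cv2.imwrite("pics/w15b.png",cv2.resize(f,None,fx=1.55,fy=1.55,interpolation=cv2.INTER_CUBIC))
E
```

```text
time: 21.53
tool_pos: [674.1, 199.0, 181.0]
tcp_rot: [-1.794, 1.566, -3.099]
contact_force: [0.0, -0.0, -1.0]
grip_width: 91.8
time: 21.7
tool_pos: [674.5, 195.4, 183.4]
tcp_rot: [-1.455, 1.568, -2.767]
contact_force: [-0.7, -0.7, -0.3]
grip_width: 91.6
t 21.75 pos [674.7 195.  184.1] yaw 14.82 F [-0.5 -1.8 -0.5] w 92.0
dx 15.40 dy 0.08 dz -0.09 spin -0.003
```

View pics/w15b.png

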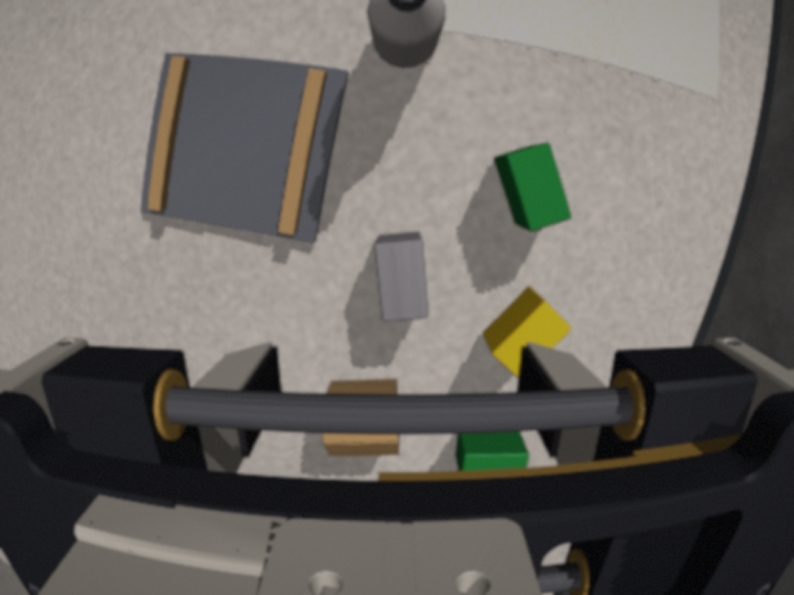

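```bash
python3 - <<'E'
from h import *
f=cv2.imread("pics/w15.png");cv2.imwrite("pics/w15c.png",cv2.resize(f[140:215,225:295],None,fx=7,fy=7,interpolation=cv2.INTER_CUBIC))
E
```

```text
(no output)
```

View pics/w15c.png

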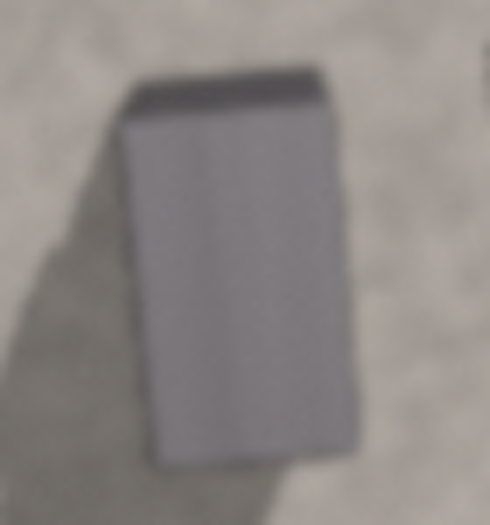

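```bash
python3 - <<'E'
from h import *
d=load("w15");C=lambda *p:(np.array(p)+.5)/7-.5+[225,140]
uv=C((123,120),(333,105),(357,453),(156,464))
q=at(d,uv,46);print(q.round(1),np.linalg.norm(q-np.roll(q,1,0),axis=1))
p,r=fit([(d,uv,np.array([[-16,27,46],[16,27,46],[16,-27,46],[-16,-27,46.]]))],[675,196,.26]);print(p,np.degrees(p[2]),r.round(1).tolist())
go(p[0],p[1],12,np.degrees(p[2]))
E
```

```text
[[652.4 217.4  46. ]
 [680.8 227.1  46. ]
 [698.2 177.9  46. ]
 [669.8 168.6  46. ]] [51.77420479 30.01259426 52.21041866 29.92925496]
[6.75302646e+02 1.97657902e+02 3.37090605e-01] 19.313868986501976 [[-1.0, -0.7], [1.0, -1.0], [0.9, 0.7], [-1.0, 1.3]]
t 21.75 pos [674.7 195.  184.1] yaw 14.82 F [-0.5 -1.8 -0.5] w 92.0
dx 17.20 dy 0.16 dz -0.25 spin -0.079
```

```bash
python3 - <<'E'
from h import *
d=load("w15");S=lambda *p:(np.array(p)+.5)/1.55-.5
q=at(d,S((483,333),(530,287),(500,350)),40);v=q[:,:2]-[675.3,197.7];a=np.radians(19.3);print(q.round(1),(v@[np.cos(a),np.sin(a)]).round(1),(v@[-np.sin(a),np.cos(a)]).round(1))
go(675.3,197.5,16,19)
E
```

```text
[[740.1 174.7  40. ]
 [762.  215.   40. ]
 [756.2 165.4  40. ]] [53.5 87.6 65.7] [-43.2 -12.4 -57.2]
t 21.75 pos [674.7 195.  184.1] yaw 14.82 F [-0.5 -1.8 -0.5] w 92.0
dx 16.80 dy 0.15 dz -0.23 spin -0.073
```

```bash

python3 -m crank '[{"dx":2,"dy":0.15,"dz":-0.2,"spin":-0.073},{"dx":5,"dy":0.15,"dz":-0.23,"spin":-0.073},{"dx":8,"dy":0.15,"dz":-0.23,"spin":-0.073},{"dx":10,"dy":0.15,"dz":-0.23,"spin":-0.073},{"dx":11,"dy":0.15,"dz":-0.23,"spin":-0.073},{"dx":11,"dy":0.15,"dz":-0.23,"spin":-0.073},{"dx":11,"dy":0.15,"dz":-0.23,"spin":-0.073}]' 65
python3 - <<'E'
from h import *
save("wrist","w16");go(675.3,197.5,16,19)
f=cv2.imread("pics/w16.png");cv2.imwrite("pics/w16b.png",cv2.resize(f,None,fx=1.55,fy=1.55,interpolation=cv2.INTER_CUBIC))
E
```

```text
time: 22.33
tool_pos: [676.4, 198.1, 75.7]
tcp_rot: [1.174, 1.57, -0.064]
contact_force: [1.1, 1.0, 0.5]
grip_width: 59.7
t 22.38 pos [677.  198.5  76.7] yaw 19.08 F [0.7 0.7 0. ] w 60.0
dx 6.07 dy -0.21 dz 0.03 spin 0.001
```

View pics/w16b.png

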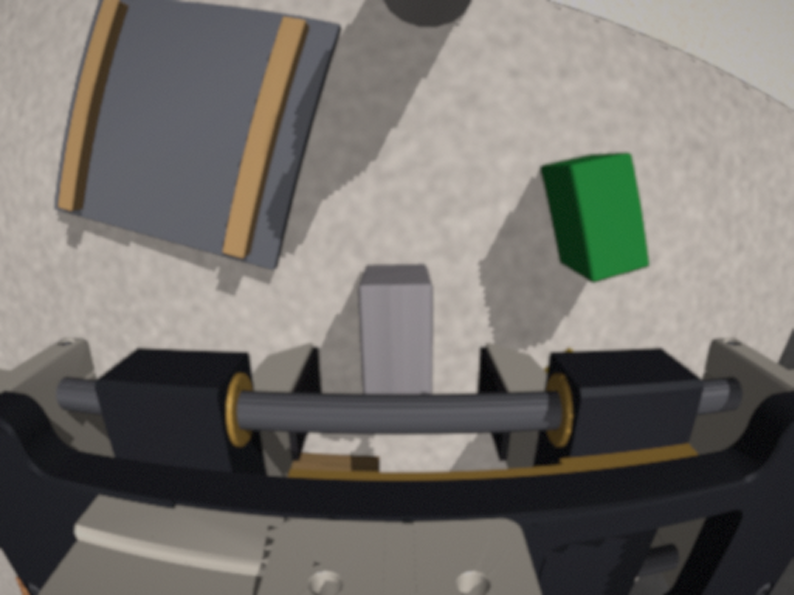

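```bash
python3 - <<'E'
from h import *
d=load("w16");S=lambda *p:(np.array(p)+.5)/1.55-.5
q=at(d,S((360,285),(433,284)),46);l=(q-d["pos"])@T(d)[:3,:3];print(q.round(1),l.round(1))
E
```

```text
[[652.2 217.5  46. ]
 [680.8 227.9  46. ]] [[ 29.7 -16.5 -26.2]
 [ 29.7  13.9 -26.7]]
```

```bash

python3 -m crank '[{"dx":1,"dy":-0.13,"dz":0,"spin":0},{"dx":2.5,"dy":-0.13,"dz":0,"spin":0},{"dx":4,"dy":-0.13,"dz":0,"spin":0},{"dx":5.2,"dy":-0.13,"dz":0,"spin":0},{"dx":5.9,"dy":-0.13,"dz":0,"spin":0},{"dx":6.05,"dy":-0.13,"dz":0,"spin":0},{"dx":6.05,"dy":-0.13,"dz":0,"spin":0},{"dx":6.05,"dy":-0.13,"dz":0,"spin":0}]'
python3 -m crank '[{"dx":0,"dy":0,"dz":0,"spin":0},{"dx":0,"dy":0,"dz":0,"spin":0},{"dx":0,"dy":0,"dz":0,"spin":0},{"dx":0,"dy":0,"dz":0,"spin":0},{"dx":0,"dy":0,"dz":0,"spin":0},{"dx":0,"dy":0,"dz":0,"spin":0},{"dx":0,"dy":0,"dz":0,"spin":0},{"dx":0,"dy":0,"dz":0,"spin":0}]' 0
python3 -c "
from h import *
go(615,-141.8,160,-38)"
```

```text
time: 23.05
tool_pos: [675.3, 198.5, 15.2]
tcp_rot: [1.336, 1.569, 0.099]
contact_force: [0.0, -0.9, 0.6]
grip_width: 59.4
time: 23.72
tool_pos: [674.9, 198.5, 14.6]
tcp_rot: [1.22, 1.57, -0.016]
contact_force: [0.3, -0.6, 2.6]
grip_width: 32.1
t 23.72 pos [674.9 198.5  14.6] yaw 19.13 F [ 0.3 -0.6  2.6] w 32.1
dx -14.54 dy -16.81 dz 30.19 spin 0.997
```

```bash

python3 -m crank '[{"dx":0,"dy":0,"dz":0,"spin":0},{"dx":0,"dy":0,"dz":0,"spin":0},{"dx":-0.3,"dy":0,"dz":0,"spin":0},{"dx":-1.2,"dy":0,"dz":0,"spin":0},{"dx":-3,"dy":0,"dz":0,"spin":0},{"dx":-5.5,"dy":0,"dz":0,"spin":0},{"dx":-8,"dy":0,"dz":0,"spin":0},{"dx":-10.5,"dy":0,"dz":0,"spin":0},{"dx":-13,"dy":0,"dz":0,"spin":0},{"dx":-15,"dy":0,"dz":0,"spin":0},{"dx":-16,"dy":0,"dz":0,"spin":0},{"dx":-16,"dy":0,"dz":0,"spin":0},{"dx":-16,"dy":0,"dz":0,"spin":0}]' 0
python3 -c "
from h import *
save('wrist','w17')
f=cv2.imread('pics/w17.png');cv2.imwrite('pics/w17b.png',cv2.resize(f,None,fx=1.55,fy=1.55,interpolation=cv2.INTER_CUBIC))
go(615.2,-141.1,175,52)"
```

```text
time: 24.8
tool_pos: [674.2, 198.4, 173.4]
tcp_rot: [-1.659, 1.569, -2.896]
contact_force: [0.2, 0.4, -7.1]
grip_width: 31.8
t 24.85 pos [673.8 198.3 172.3] yaw 19.14 F [-0.8  0.2 -7.4] w 31.9
dx -0.22 dy -16.66 dz 30.14 spin -0.574
```

View pics/w17b.png

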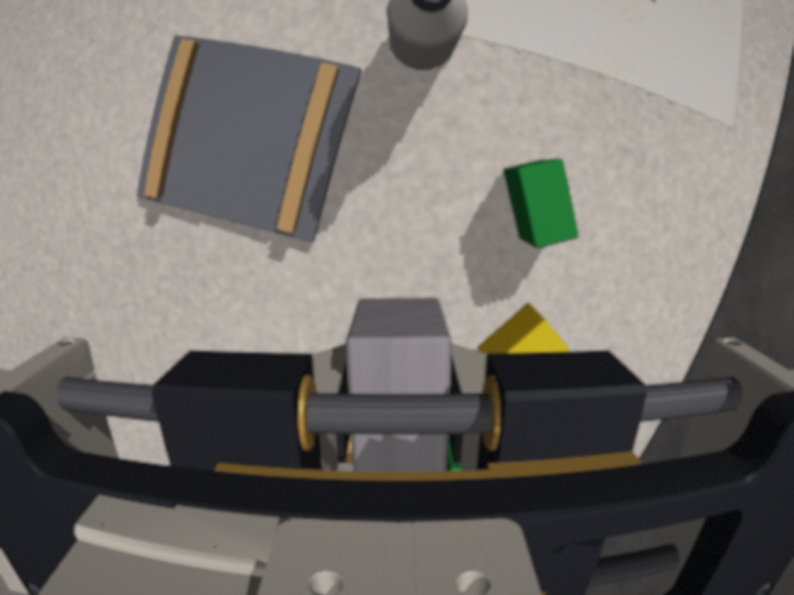

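Weight is held upright and centred between the fingers. Now I'll carry it over to the roof.

```bash

python3 -m crank '[{"dx":0,"dy":-0.2,"dz":0.3,"spin":0},{"dx":0,"dy":-0.6,"dz":1.1,"spin":-0.02},{"dx":0,"dy":-1.2,"dz":2.3,"spin":-0.05},{"dx":0,"dy":-2,"dz":3.8,"spin":-0.08},{"dx":0,"dy":-3,"dz":5.5,"spin":-0.11},{"dx":0,"dy":-4,"dz":7.4,"spin":-0.15},{"dx":0,"dy":-5.2,"dz":9.4,"spin":-0.19},{"dx":0,"dy":-6.4,"dz":11.5,"spin":-0.23},{"dx":0,"dy":-7.6,"dz":13.7,"spin":-0.27},{"dx":0,"dy":-8.8,"dz":15.9,"spin":-0.31},{"dx":0,"dy":-10,"dz":18.1,"spin":-0.35},{"dx":0,"dy":-11.2,"dz":20.3,"spin":-0.39},{"dx":0,"dy":-12.4,"dz":22.4,"spin":-0.43},{"dx":0,"dy":-13.5,"dz":24.4,"spin":-0.47},{"dx":0,"dy":-14.5,"dz":26.2,"spin":-0.5},{"dx":0,"dy":-15.3,"dz":27.7,"spin":-0.53},{"dx":0,"dy":-16,"dz":28.9,"spin":-0.55},{"dx":0,"dy":-16.4,"dz":29.7,"spin":-0.565},{"dx":0,"dy":-16.65,"dz":30.1,"spin":-0.574},{"dx":0,"dy":-16.65,"dz":30.1,"spin":-0.574}]' 0
python3 -m crank '[{"dx":0,"dy":0,"dz":0,"spin":0},{"dx":0,"dy":0,"dz":0,"spin":0}]' 
python3 -c "
from h import *
save('wrist','w18');save('top','t18')
f=cv2.imread('pics/w18.png');cv2.imwrite('pics/w18b.png',cv2.resize(f,None,fx=1.55,fy=1.55,interpolation=cv2.INTER_CUBIC))
go(615.2,-141.1,95,52)"
```

```text
time: 26.52
tool_pos: [615.3, -141.5, 173.2]
tcp_rot: [-2.628, 1.569, 2.992]
contact_force: [-0.4, 0.1, -6.6]
grip_width: 32.1
time: 26.68
tool_pos: [616.0, -139.7, 174.0]
tcp_rot: [-3.106, 1.57, 2.514]
contact_force: [0.1, -0.6, -5.9]
grip_width: 32.0
t 26.78 pos [ 616.2 -139.6  174.3] yaw 52.07 F [-0.6  0.4 -7.8] w 31.7
dx 7.93 dy -0.18 dz 0.01 spin 0.001
```

View pics/w18b.png

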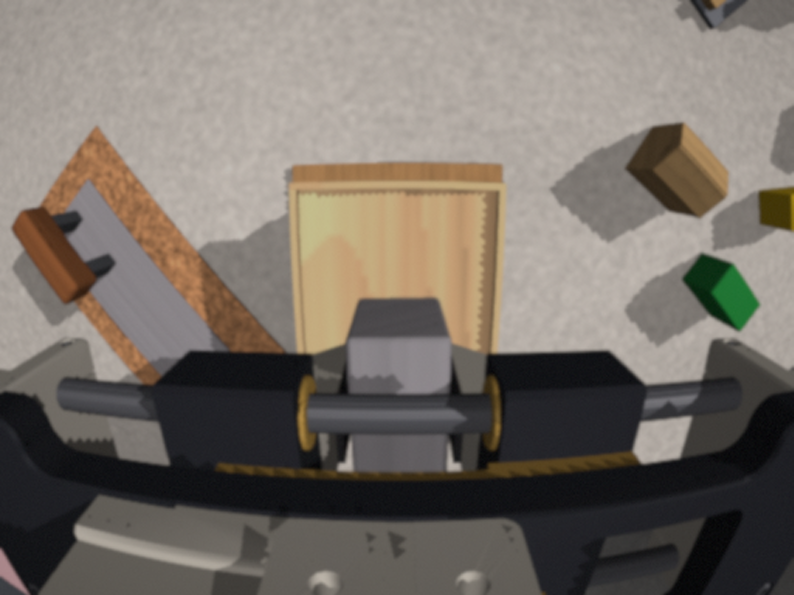

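```bash
python3 - <<'E'
from h import *
d=load("w18");S=lambda *p:(np.array(p)+.5)/1.55-.5
q=at(d,S((289.5,183),(505,184)),80);l=(q-d["pos"])@T(d)[:3,:3];print(q.round(1),l.round(1))
f=cv2.imread('pics/w18.png');cv2.imwrite('pics/w18c.png',cv2.resize(f[100:240,175:340],None,fx=4.2,fy=4.2,interpolation=cv2.INTER_CUBIC))
E
```

```text
[[ 525.4 -145.2   80. ]
 [ 598.4  -52.5   80. ]] [[ 94.  -60.1 -68. ]
 [ 94.   57.9 -67.5]]
```

View pics/w18c.png

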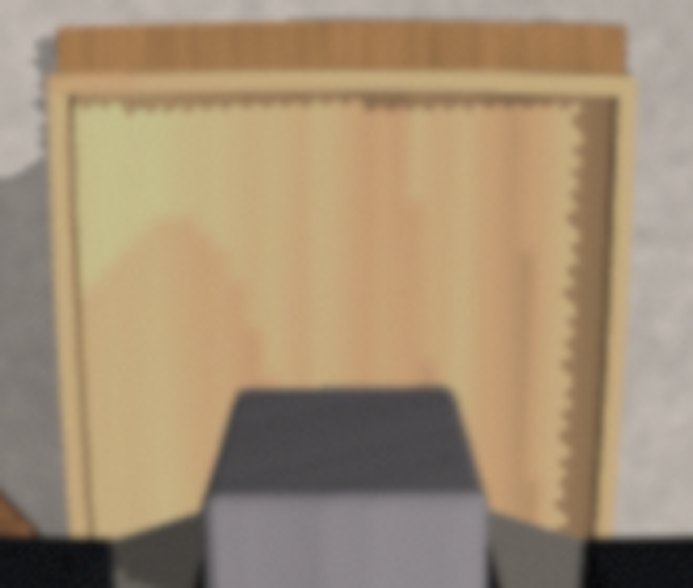

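```bash

python3 -m crank '[{"dx":0.5,"dy":-0.13,"dz":0,"spin":0},{"dx":1.5,"dy":-0.13,"dz":0,"spin":0},{"dx":3,"dy":-0.13,"dz":0,"spin":0},{"dx":4.5,"dy":-0.13,"dz":0,"spin":0},{"dx":6,"dy":-0.13,"dz":0,"spin":0},{"dx":7,"dy":-0.13,"dz":0,"spin":0},{"dx":7.5,"dy":-0.13,"dz":0,"spin":0},{"dx":7.7,"dy":-0.13,"dz":0,"spin":0},{"dx":7.7,"dy":-0.13,"dz":0,"spin":0},{"dx":7.7,"dy":-0.13,"dz":0,"spin":0},{"dx":7.7,"dy":-0.13,"dz":0,"spin":0}]' 0
python3 -c "
from h import *
go(615.2,-141.1,88.6,52)"
```

```text
time: 27.7
tool_pos: [615.9, -141.7, 98.4]
tcp_rot: [0.275, 1.569, -0.387]
contact_force: [-0.0, 0.0, -6.3]
grip_width: 32.0
t 27.7 pos [ 615.9 -141.7   98.4] yaw 52.03 F [-0.   0.  -6.3] w 32.0
dx 0.98 dy 0.00 dz -0.09 spin 0.000
```

```bash

python3 -m crank '[{"dx":0.2,"dy":0,"dz":-0.05,"spin":0},{"dx":0.4,"dy":0,"dz":-0.05,"spin":0},{"dx":0.6,"dy":0,"dz":-0.05,"spin":0},{"dx":0.7,"dy":0,"dz":-0.05,"spin":0},{"dx":0.8,"dy":0,"dz":-0.05,"spin":0},{"dx":0.87,"dy":0,"dz":-0.05,"spin":0},{"dx":0.93,"dy":0,"dz":-0.05,"spin":0},{"dx":0.93,"dy":0,"dz":-0.05,"spin":0}]' 0
python3 -c "
from h import *
go(615.2,-141.1,88.6,52)"
```

```text
time: 28.37
tool_pos: [614.9, -141.2, 88.7]
tcp_rot: [-0.181, 1.57, -0.843]
contact_force: [-2.6, 1.3, -2.2]
grip_width: 31.7
t 28.37 pos [ 614.9 -141.2   88.7] yaw 52.03 F [-2.6  1.3 -2.2] w 31.7
dx 0.01 dy 0.03 dz 0.02 spin 0.000
```

Contact is starting: Fz has gone from −6.3 to −2.2 N. I'll lower it slightly more.

```bash

python3 -m crank '[{"dx":0.03,"dy":0,"dz":0,"spin":0},{"dx":0.05,"dy":0,"dz":0,"spin":0},{"dx":0.05,"dy":0,"dz":0,"spin":0},{"dx":0.05,"dy":0,"dz":0,"spin":0}]' 0
python3 -c "
from h import *
go(615.2,-141.1,88.6,52)"
```

```text
time: 28.7
tool_pos: [614.9, -141.2, 88.6]
tcp_rot: [0.002, 1.57, -0.661]
contact_force: [-4.6, 1.5, 4.2]
grip_width: 32.1
t 28.7 pos [ 614.9 -141.2   88.6] yaw 52.03 F [-4.6  1.5  4.2] w 32.1
dx 0.00 dy 0.03 dz 0.02 spin 0.000
```

```bash

python3 -m crank '[{"dx":0,"dy":0,"dz":0,"spin":0},{"dx":0,"dy":0,"dz":0,"spin":0},{"dx":0,"dy":0,"dz":0,"spin":0},{"dx":0,"dy":0,"dz":0,"spin":0},{"dx":0,"dy":0,"dz":0,"spin":0},{"dx":-0.3,"dy":0,"dz":0,"spin":0},{"dx":-1,"dy":0,"dz":0,"spin":0},{"dx":-2.5,"dy":0,"dz":0,"spin":0},{"dx":-4.5,"dy":0,"dz":0,"spin":0},{"dx":-7,"dy":0,"dz":0,"spin":0},{"dx":-10,"dy":0,"dz":0,"spin":0},{"dx":-12,"dy":0,"dz":0,"spin":0},{"dx":-12,"dy":0,"dz":0,"spin":0}]' 65
python3 -m crank '[{"dx":0,"dy":0,"dz":3,"spin":0},{"dx":0,"dy":0,"dz":6,"spin":0},{"dx":0,"dy":0,"dz":9,"spin":0},{"dx":0,"dy":0,"dz":12,"spin":0},{"dx":0,"dy":0,"dz":14,"spin":0},{"dx":0,"dy":0,"dz":15,"spin":0},{"dx":0,"dy":0,"dz":15,"spin":0},{"dx":0,"dy":0,"dz":15,"spin":0}]'
python3 - <<'E'
from h import *
save("wrist","w19");save("top","t19");save("scene","s19")
f=cv2.imread("pics/w19.png");cv2.imwrite("pics/w19b.png",cv2.resize(f,None,fx=1.55,fy=1.55,interpolation=cv2.INTER_CUBIC))
f=cv2.imread("pics/t19.png");cv2.imwrite("pics/t19b.png",cv2.resize(f[110:300,130:420],None,fx=2.7,fy=2.7,interpolation=cv2.INTER_CUBIC))
f=cv2.imread("pics/s19.png");cv2.imwrite("pics/s19b.png",cv2.resize(f[140:280,110:400],None,fx=2.7,fy=2.7,interpolation=cv2.INTER_CUBIC))
E
```

```text
time: 29.78
tool_pos: [617.1, -142.0, 213.8]
tcp_rot: [0.309, 1.561, -0.354]
contact_force: [0.7, -0.9, 0.7]
grip_width: 59.9
time: 30.45
tool_pos: [732.9, -233.5, 206.4]
tcp_rot: [-2.901, 1.569, 2.719]
contact_force: [-0.2, -0.2, 0.0]
grip_width: 59.8
```

View pics/w19b.png

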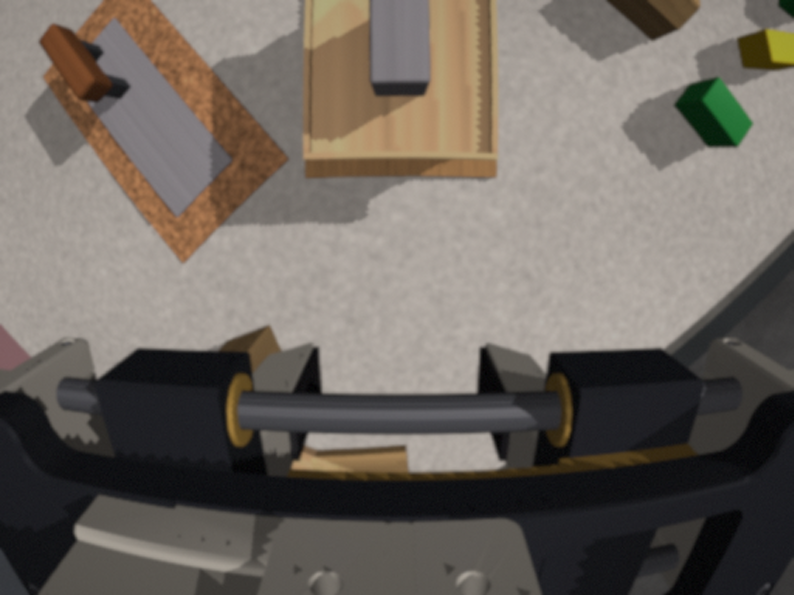

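View pics/t19b.png

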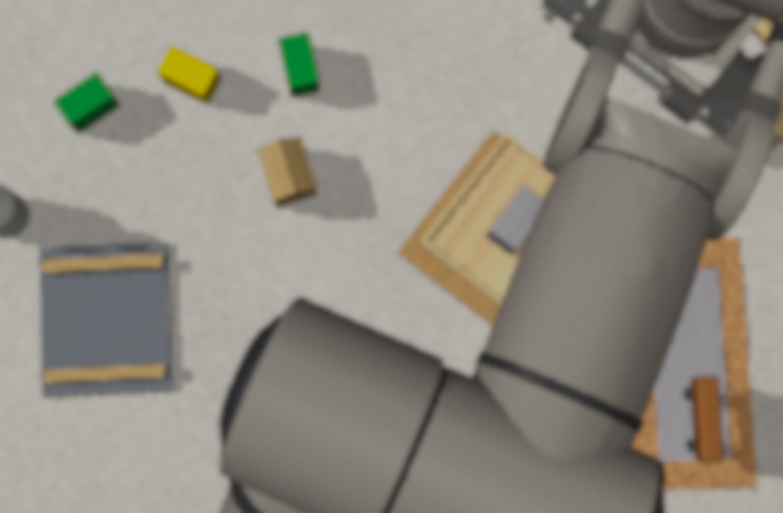

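View pics/s19b.png

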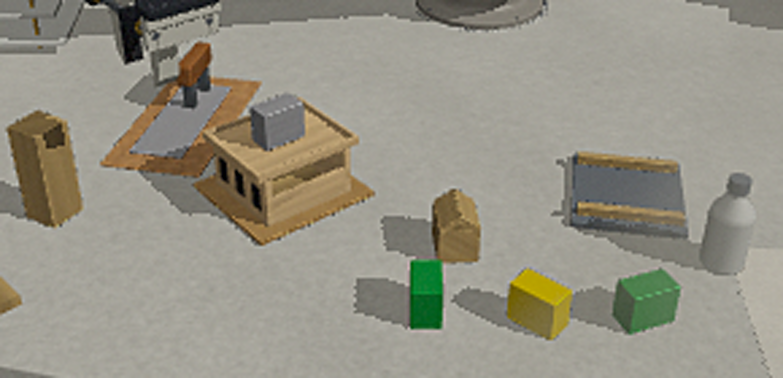

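```bash
python3 - <<'E'
from h import *
d=load("w19");S=lambda *p:(np.array(p)+.5)/1.55-.5
a=np.radians(52);R=np.array([[np.cos(a),np.sin(a)],[-np.sin(a),np.cos(a)]])
f=lambda q:((q[:,:2]-[615,-141.5])@R.T).round(1)
print("roof",f(at(d,S((303.5,158),(498,159)),80)))
print("wt top",f(at(d,S((371,81),(431,82)),120)),"wt bottom",f(at(d,S((374,94),(427,94)),74)))
print("base none")
p,r=fit([(d,S((303.5,158),(498,159)),np.array([[-60,-68,80],[60,-68,80]]))],[615,-141,.9]);print("roof",p,np.degrees(p[2]))
t=load("t19");A=lambda *p:(np.array(p)+.5)/2.7-.5+[130,110]
from plant import sensors;print(sensors.get_obs()["contact_force"],sensors.get_obs()["time"])
E
```

```text
roof [[-58.6 -66.8]
 [ 60.7 -67.2]]
wt top [[-14.6 -27.9]
 [ 16.5 -28.4]] wt bottom [[-15.5 -27.1]
 [ 17.1 -27. ]]
base none
roof [ 615.00563564 -139.87634621    0.90369835] 51.778101385783934
[ 0.20962508 -0.34667355  0.51728718] 30.6
```

```bash
python3 -c "
from plant import bot
print(bot.close_job())"
```

```text
the job is handed in; nothing more can be done
None
```

The job is done in the order asked and handed in at about 30.6 s on the robot's clock.

I slid the lifter under the roof between the battens and set the roof on the house's side walls. I then drew the lifter out, laid it back on its cork mat and let go. Last, I stood the steel weight on the roof.

**Last checks:**
- **Roof:** The pictures put it about 1–2 mm from the house centre and within about 1° of square. Separate fits disagreed by up to about 1.5 mm and 0.9°, which is about the camera accuracy.
- **Weight:** It stands upright within about 2 mm of the roof's middle. The fingertips stayed about 8 mm above the roof's rim by the tool height.
- **Lifter:** It lies flat on its mat, very nearly where it started.
- **Bystanders:** The house block, tower and bottle look unmoved in the final pictures, though I checked them only by eye and part of the top view was hidden by the arm.
- **Forces:** Contact at each set-down read about 4–7 N. At the end the gripper was clear, with no force on it beyond noise.

No check failed.

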